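Clear the tea corner of the desk

TASK

Clear up the tea corner of the desk: first switch off the power box by throwing its lever fully over to the far side, then lift the kettle by its handle off its base and set it down gently, upright and wholly on the round cork mat. Slide every stone coaster, without lifting it off the desk, until it lies wholly on the grey felt mat, and hang every wooden board standing in the drying rack by its hole on a peg of the peg rack, each left hanging free. Keep the kettle upright and leave the mug, the tin and the jar where they are.

Things in the scene. Friction and masses are not known exactly. Their poses are not given: they have to be found in the camera images.
- kettle: Empty steel kettle, 0.4 to 0.8 kg, body 120 mm across at the foot, 137 mm high with its lid knob. Origin: centre of its flat underside; z up; spout along +x. Black handle bar across the top along its x, its middle on the kettle's axis, 190 mm above the underside: 110 mm long, 14 mm wide, 16 mm high; its two uprights stand 50 mm either side of the middle.
- stand: The kettle's round black power base, fixed, 152 mm across; the kettle stands in it on a floor 20 mm above the desk, inside a rim that rises 8 mm above that floor (5 mm of play around the kettle), so the kettle has to be lifted out. Origin: centre of its underside, on the desk.
- cork: Round cork mat, fixed, 160 mm across and 6 mm thick. Origin: centre of its underside, on the desk.
- switch (a joint): Angle of the toggle lever on the white power box, rad: near 0 = leaning towards the robot side (on), 1.0 = thrown fully over to the far side (off). It is a light lever (under 2 N at the tip) that stays where it is left; it turns about a level axis along the box's y, 22 mm above the desk, at the middle of the box.
- switch_base: White power box, fixed, 70 x 50 x 25 mm (its x, y, z). Origin: centre of its underside, on the desk. The lever swings from its -x side to its +x side.
- switch_tip (a point): Centre of the 26 mm black ball at the end of the lever, 80 mm from the lever's axis: 38 mm to the box's -x side and 92 mm above the desk at joint 0, 102 mm above the desk at mid swing, 38 mm to the +x side at joint 1.0.
- mat: Grey felt mat, fixed, thin (1 mm) and offering no edge to catch on, 110 mm (its x) by 270 mm (its y). Origin: its centre, on the desk.
- dryrack: White drying rack, fixed: base 75 x 185 mm (its x, y), 12 mm thick, with three slots side by side at y = -65, 0 and 65 mm, each 13 mm wide between two ribs that rise 35 mm above the base's top. A board stands in a slot with its faces towards the rack's +y and -y. Origin: centre of its underside, on the desk.
- pegrack: Dark wooden peg rack, fixed: a level bar 250 mm long (along its y), 16 mm thick, from 139 to 175 mm above the desk, on two uprights at its ends and a foot behind; the bar's front face lies 42 mm behind (+x of) the pegs' middles, and three round pegs stand out of it towards the rack's -x. Origin on the desk, below the middle of the middle peg.
- peg1 (a point): Middle of peg 1, at y = -85 mm in the peg rack's frame and 150 mm above the desk, its axes those of the rack. The peg is 8 mm thick, lies along the rack's x from the bar at x = +42 mm to its tip at x = -35 mm, its axis climbing from 144 mm above the desk near the tip to 155 mm at the bar; the tip is turned up by 6 mm, its top 154 mm above the desk.
- peg2 (a point): Middle of peg 2, at y = 0 mm in the peg rack's frame and 150 mm above the desk, its axes those of the rack. The peg is 8 mm thick, lies along the rack's x from the bar at x = +42 mm to its tip at x = -35 mm, its axis climbing from 144 mm above the desk near the tip to 155 mm at the bar; the tip is turned up by 6 mm, its top 154 mm above the desk.
- peg3 (a point): Middle of peg 3, at y = 85 mm in the peg rack's frame and 150 mm above the desk, its axes those of the rack. The peg is 8 mm thick, lies along the rack's x from the bar at x = +42 mm to its tip at x = -35 mm, its axis climbing from 144 mm above the desk near the tip to 155 mm at the bar; the tip is turned up by 6 mm, its top 154 mm above the desk.
- coaster1: Round stone coaster, 62 mm across, 12 mm thick, 0.11 kg, lying flat on the desk. Origin: centre of its underside. May be absent.
- coaster2: Round stone coaster, 62 mm across, 12 mm thick, 0.11 kg, lying flat on the desk. Origin: centre of its underside. May be absent.
- coaster3: Round stone coaster, 62 mm across, 12 mm thick, 0.11 kg, lying flat on the desk. Origin: centre of its underside. May be absent.
- board1: Small wooden breakfast board, 0.07 kg, standing upright in a slot of the drying rack: 10 mm thick (its x), 64 mm wide (its y), 125 mm high (its z). Origin: centre of its lower end. Both faces are alike. May be absent.
- board1_hole (a point): Centre of the board's round hanging hole, 24 mm across, right through its thickness, 79 mm above its lower end; 34 mm of wood remain between the hole and the top end.
- board2: Small wooden breakfast board, 0.07 kg, standing upright in a slot of the drying rack: 10 mm thick (its x), 64 mm wide (its y), 125 mm high (its z). Origin: centre of its lower end. Both faces are alike. May be absent.
- board2_hole (a point): Centre of the board's round hanging hole, 24 mm across, right through its thickness, 79 mm above its lower end; 34 mm of wood remain between the hole and the top end.
- board3: Small wooden breakfast board, 0.07 kg, standing upright in a slot of the drying rack: 10 mm thick (its x), 64 mm wide (its y), 125 mm high (its z). Origin: centre of its lower end. Both faces are alike. May be absent.
- board3_hole (a point): Centre of the board's round hanging hole, 24 mm across, right through its thickness, 79 mm above its lower end; 34 mm of wood remain between the hole and the top end.
- mug: White mug, bystander, 80 mm across, 90 mm high. Origin: centre of its underside.
- tin: Green tea tin, bystander, 70 mm across, 110 mm high. Origin: centre of its underside.
- jar: Glass jar, bystander, 70 mm across, 100 mm high. Origin: centre of its underside.
Things that resemble listed ones, but are neither listed nor needed, are in the scene too. Leave any red or turquoise look-alike of the coaster2 alone. What is shaped like the board2 but black or red is not meant.

How it is judged:
By the outcome, as a careful person would: the job done as asked, in the order asked, and still so for the second after the job is handed in, with the robot touching nothing.
Of coaster1, coaster2, coaster3 only 2 to 3 are there at a start; the rules pass over those that are not, and their reading is None.
Of board1, board2, board3 only 2 to 3 are there at a start; the rules pass over those that are not, and their reading is None.
At some moment in a run one of coaster1, coaster2, coaster3 may be knocked a few centimetres aside while the robot is not near it.
It also fails if it takes over 210 s, if anything falls off the work surface, if the arm or the gripper's body presses on something with over 40 N, if the wrist force passes 120 N, or if a joint passes its speed limit or range.

ROBOT

A 6-joint arm with a two-finger parallel gripper is mounted at the origin on the work surface. World frame = base frame: x ahead of the robot, y to its left, z up, the work surface at z = 0. Lengths are in mm, angles in rad, forces in N, time in s.
With the tool pointing down it reaches from about 375 to 900 mm from the base axis. Payload 3.1 kg.
Tool frame: the origin (TCP) lies where the fingers leave the gripper's body, on its centre line; the fingertips stand 70 mm ahead of it and the grasp point (between the pads) lies 51 mm ahead of it (arm.nose_length is the distance from the TCP to the fingertips, in mm); z points along the fingers, y is the direction in which the jaws open and shut (so a half turn about z gives the same grasp; the last joint's range is limited). The gripper opens to 87 mm and grips with 3 to 60 N. Pads are 19 mm wide; open, the fingers measure 117 mm over their backs; the gripper's body (75 mm by 190 mm) begins 51 mm behind the grasp point.
Start: joints at [-1.31, 0.527, 1.433, -0, 1.181, -0.178], TCP at [265.552, -565.756, 292.248] pointing down, gripper open.
Joint ranges: [-3.08, 3.08], [-0.75, 2.2], [0.22, 2.44], [-1.43, 4.57], [0, 2.65], [-2.85, 2.85]. Speed limits (rad/s): [2.79, 2.79, 3.14, 3.14, 3.14, 3.14].

INTERFACE

Orientations are given as a unit quaternion [w, x, y, z].
In Python, from bench import arm gives the robot as it stands.
- The arm moves only by the shell command python3 -m creep 'ROWS'. ROWS is JSON, a list of rows, each an object with "xyz": the shift along the world's x, y, z in m, a list of three; "twist": the turn, a rotation vector about the world's x, y, z in degrees, a list of three; "gripper": the closure, from -1 (fully open) to 1 (shut), so that 0 is half open. A call has 1 to 20 rows; each row is the pose to reach, as a shift and turn from the pose commanded when the call began; what a row does not reach only later rows make up. A row lasts 1/12 s, in which the tool goes at most 41.7 mm and 7.16 degrees, less where a joint would pass 70% of its speed; a pose out of reach is approached as far as the arm can. A call with a gripper value outside its range is refused whole. The fingers move at their own pace and stop on an object; the grip force is fixed at half the most. Time passes only in rows, so rows that repeat a pose let the fingers close. It gives the time, the measured TCP pose, the force and the opening at its end, in the units of the state.
- arm.get_state(): the state, without advancing time (a new reading comes with each control period).
- arm.capture(name): name is "scene" or "top" or "wrist"; returns a dict with "frame" (420x560x3 uint8, red, green, blue), "camera_matrix" (3x3 intrinsics, pixels), "R" (3x3) and "t" (3): a world point X has camera coordinates R X + t. Camera axes: x right, y down, z forward; pixel columns grow to the right and rows downward; lengths in mm; the calibration is good to about 2 mm. A picture is of the moment at which its call begins. There is no depth.
- arm.job_done(): hands the job in, once; it reports no verdict.
The state is a dict: "t": time; "joint_positions": joint angles; "qvel": joint speeds; "joint_efforts": joint torques, N m; "eef_pos": TCP position; "eef_rot": TCP orientation; "wrist_force": force on the tool from outside, world axes, zero at the start; "wrist_torque": the same for the moment, N m; "gripper_width": opening from 0.0 (shut) to 1.0 (fully open).
Only numpy, scipy, OpenCV 4.12 (cv2) and the standard library are available. Lean on these libraries where they do the work, as an engineer would, in place of code of your own. Each camera call takes 0.05 s, during which the arm holds its last target.

## Working session

There is one attempt and no reset: what is moved stays moved. The work goes in short steps, Python scripts to look and compute and a shell command to move; the robot and the scene stay as the last step left them, time stands still between calls to the robot, and variables do not carry over. Pictures are saved under pics/ and viewed, and the job is handed in when it is done.

```bash
mkdir -p pics; ls; cat > h.py <<'E'
import numpy as np, cv2, sys
from bench import arm
def snap(name,fn,crop=None,scale=1):
    c=arm.capture(name); f=c["frame"][:,:,::-1].copy()
    np.savez('pics/'+fn+'.npz',frame=c["frame"],K=np.array(c["camera_matrix"]),R=np.array(c["R"]),t=np.array(c["t"]))
    save(f,fn,crop,scale); return c
def save(f,fn,crop=None,scale=1):
    if crop: x0,y0,x1,y1=crop; f=f[y0:y1,x0:x1]
    if scale!=1: f=cv2.resize(f,None,fx=scale,fy=scale,interpolation=cv2.INTER_CUBIC)
    cv2.imwrite('pics/'+fn+'.png',f)
def load(fn):
    d=np.load('pics/'+fn+'.npz'); return dict(frame=d['frame'],camera_matrix=d['K'],R=d['R'],t=d['t'])
def p2w(c,u,v,z):
    K=np.array(c["camera_matrix"]);R=np.array(c["R"]);t=np.array(c["t"])
    d=R.T@np.linalg.inv(K)@np.array([u,v,1.]); o=-R.T@t
    return o+d*(z-o[2])/d[2]
def w2p(c,X):
    K=np.array(c["camera_matrix"]);R=np.array(c["R"]);t=np.array(c["t"])
    p=K@(R@np.array(X,float)+t); return p[:2]/p[2]
E
python3 - <<'E'
from h import *
for n in ["scene","top","wrist"]:
    c=snap(n,n+'0',scale=1.4); print(n,np.round(-np.array(c['R']).T@c['t']),np.round(c['camera_matrix'],1).tolist())
print(arm.get_state())
E
```

```text
pics
scene [1092. -501. 1130.] [[447.5, 0.0, 281.0], [0.0, 447.5, 206.2], [0.0, 0.0, 1.0]]
top [ 234.   16. 1658.] [[512.7, 0.0, 282.6], [0.0, 512.7, 209.3], [0.0, 0.0, 1.0]]
wrist [ 333. -533.  384.] [[371.7, 0.0, 268.5], [0.0, 371.7, 208.7], [0.0, 0.0, 1.0]]
{'t': 0.15, 'joint_positions': array([-1.31050695e+00,  5.28267298e-01,  1.43363630e+00,  7.88530731e-06,
        1.18140166e+00, -1.78500628e-01]), 'qvel': array([ 0.00096144, -0.00341618, -0.00369122,  0.0009629 , -0.00046957,
        0.00104679]), 'joint_efforts': array([-7.70145034e-04, -4.40429699e+01, -1.76842296e+01,  6.34269719e-02,
        5.52575989e-02, -8.78168544e-05]), 'eef_pos': array([ 265.43517621, -565.32603009,  291.47830741]), 'eef_rot': array([-8.55734216e-04,  9.76029267e-01,  2.17637625e-01, -3.13649663e-05]), 'wrist_force': array([-0.15892456,  0.42021746, -0.37090852]), 'wrist_torque': array([-0.04453856, -0.04963918,  0.00223713]), 'gripper_width': 1.0003156352483096}
```

View pics/scene0.png

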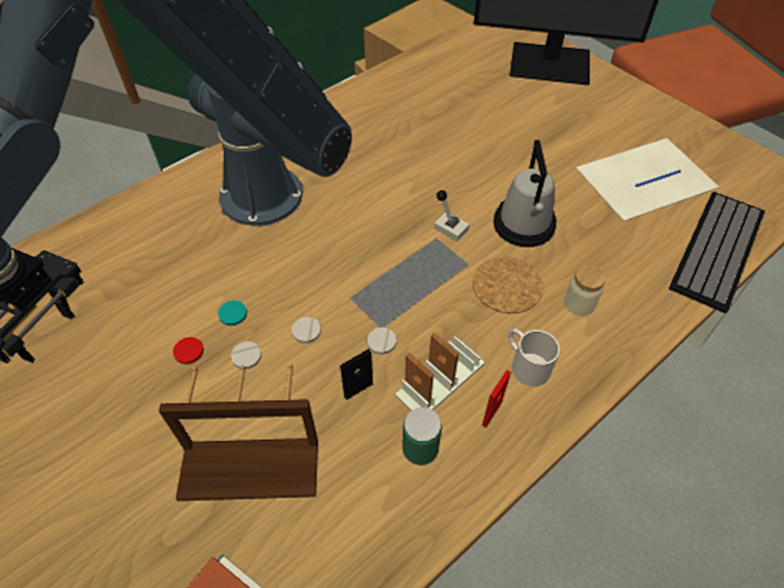

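View pics/top0.png

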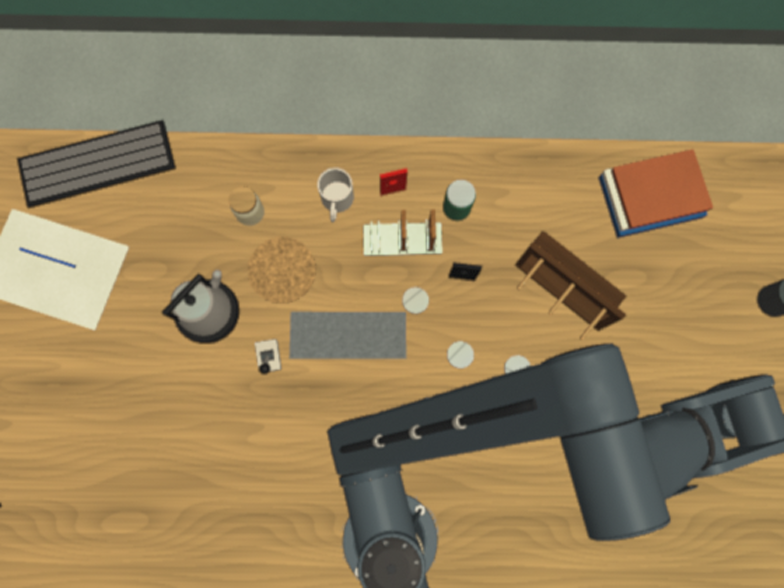

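View pics/wrist0.png

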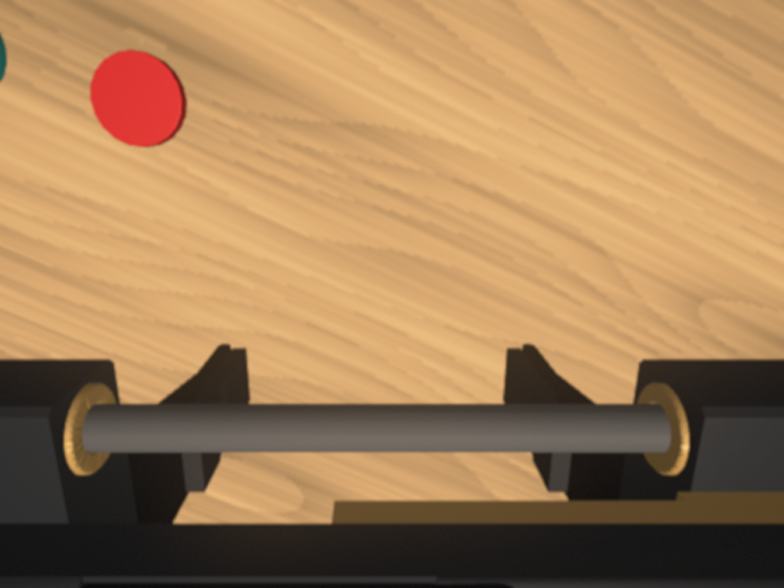

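```bash
python3 - <<'E'
from h import *
c=load('top0'); f=c['frame'][:,:,::-1]
save(f,'t_a',(110,120,310,270),4)
save(f,'t_b',(250,110,460,280),3.5)
c=load('scene0'); f=c['frame'][:,:,::-1]
save(f,'s_a',(230,90,430,240),4)
save(f,'s_b',(110,200,390,360),2.8)
E
```

```text
(no output)
```

View pics/t_a.png

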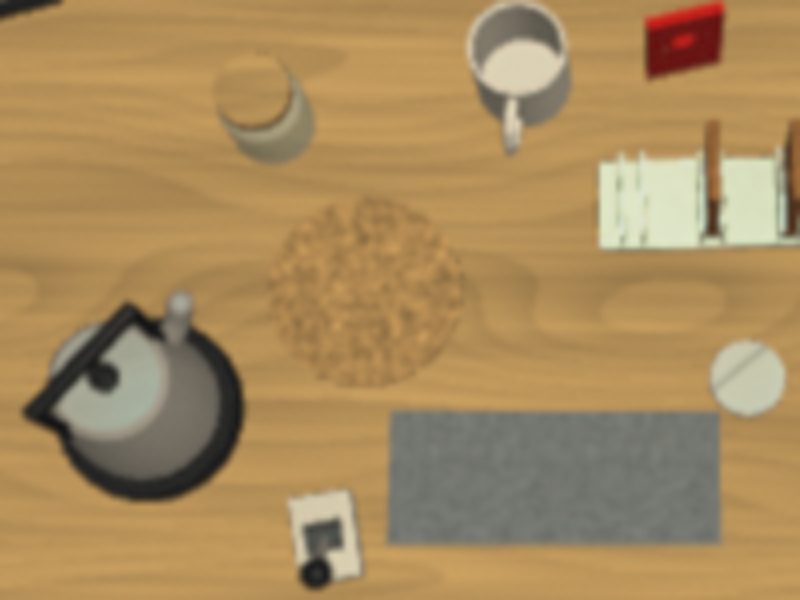

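View pics/t_b.png

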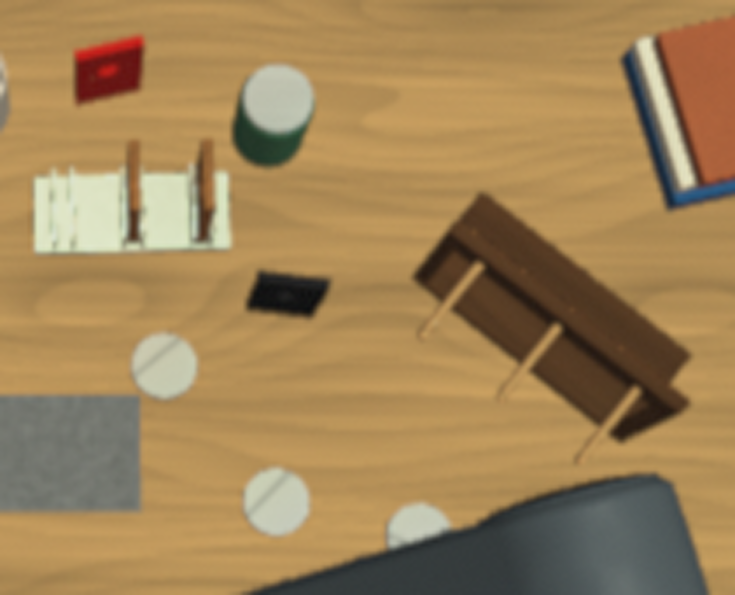

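View pics/s_a.png

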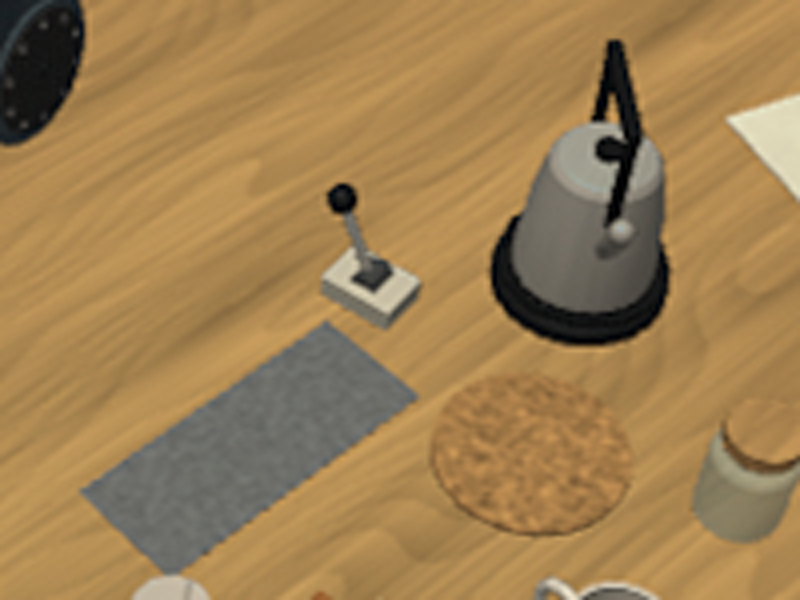

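View pics/s_b.png

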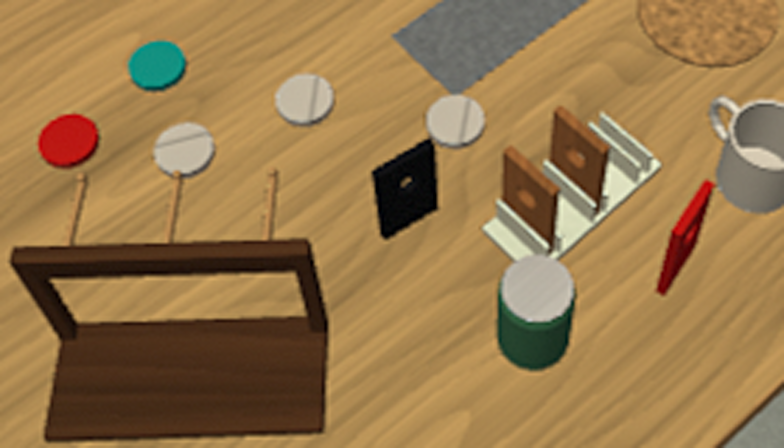

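```bash
python3 - <<'E'
from h import *
c=load('top0'); s=load('scene0')
a=lambda x,y:(110+(x+.5)/4-.5,120+(y+.5)/4-.5)
b=lambda x,y:(250+(x+.5)/3.5-.5,110+(y+.5)/3.5-.5)
sa=lambda x,y:(230+(x+.5)/4-.5,90+(y+.5)/4-.5)
sb=lambda x,y:(110+(x+.5)/2.8-.5,200+(y+.5)/2.8-.5)
def P(n,c,uv,z): print(n,np.round(p2w(c,*uv,z)[:2],1))
P('cork T',c,a(367,292),6); P('cork S',s,sa(532,453),6)
for n,x,y in [('matTL',390,411),('TR',720,411),('BR',720,544),('BL',389,545)]: P(n,c,a(x,y),1)
for n,x,y in [('TL',415,397),('TR?',328,322),('BR?',82,491),('B',172,574)]: P('matS',s,sa(x,y),1)
P('coA',c,a(748,378),12);P('coAb',c,b(165,366),12);P('coB',c,b(277,501),12);P('coC',c,b(419,536),12)
P('coA S',s,sb(456,117),12);P('coB S',s,sb(305,97),12);P('coC S',s,sb(184,146),12)
P('ball T',c,a(316,572),92);P('ball S',s,sa(342,198),92)
for x,y in [(290,498),(350,488),(362,577),(300,585)]:P('box T z25',c,a(x,y),25)
for x,y in [(323,284),(355,248),(420,288),(386,324 -18)]:P('box S z25',s,sa(x,y),25)
P('handle T',c,a(130,310),218);P('handle T',c,a(35,412),218)
P('handle S',s,sa(615,45),218);P('handle S',s,sa(634,140),218)
P('stand T',c,a(150,408),20)
P('stand S',s,sa(580,272),28)
for x,y in [(34,176),(229,172),(231,247),(35,252)]:P('rack T z12',c,b(x,y),12)
for x,y in [(134,145),(135,205),(207,145),(207,205)]:P('board top T 137',c,b(x,y),137)
for x,y in [(557,112),(607,146),(506,152),(557,188)]:P('board top S 137',s,sb(x,y),137)
for x,y in [(482,265),(558,327),(637,391)]:P('peg@bar T',c,b(x,y),155)
for x,y in [(421,335),(500,397),(577,461)]:P('peg tip T',c,b(x,y),150)
for x,y in [(272,174),(178,175),(82,178)]:P('peg tip S',s,sb(x,y),151)
for x,y in [(268,238),(171,240),(72,243)]:P('peg@bar S',s,sb(x,y),157)
for x,y in [(484,194),(690,356)]:P('bar top back? T',c,b(x,y),175)
P('blackboard T',c,b(288,285),125)
P('tin',c,b(278,97),110);P('mug',c,a(517,45),90);P('jar',c,a(253,90),100)
E
```

```text
cork T [604.8 262.7]
cork S [610.5 260. ]
matTL [506.6 240.4]
TR [510.7 -29.3]
BR [401.6 -30.4]
BL [397.  236.8]
matS [506.9 233.5]
matS [401.3 235.6]
matS [404.5 -30.9]
matS [509.8 -27.8]
coA [536.5 -51.6]
coAb [536.2 -52.1]
coB [ 411.5 -156.2]
coC [ 381.1 -286.7]
coA S [537.8 -51.6]
coB S [ 413.5 -157.4]
coC S [ 381.  -288.2]
ball T [366.8 279.3]
ball S [365.6 277.7]
box T z25 [431.1 314. ]
box T z25 [439.8 266.6]
box T z25 [369. 254.]
box T z25 [362.  302.7]
box S z25 [382.3 245.8]
box S z25 [369.6 294.9]
box S z25 [438.5 304.2]
box S z25 [434.4 268.5]
handle T [541.3 399.6]
handle T [466.4 461.9]
handle S [470.  459.5]
handle S [550.6 388.9]
stand T [503.  431.1]
stand S [515. 417.]
rack T z12 [718.1  73.9]
rack T z12 [ 725.2 -111.8]
rack T z12 [ 651.6 -113.7]
rack T z12 [643.7  71.4]
board top T 137 [711.2 -18.1]
board top T 137 [656.5 -19.5]
board top T 137 [712.4 -82.6]
board top T 137 [657.5 -82.7]
board top S 137 [657.4 -26.4]
board top S 137 [714.7 -16.8]
board top S 137 [658.8 -91.6]
board top S 137 [716.9 -81.7]
peg@bar T [ 602.9 -319.5]
peg@bar T [ 549.3 -383.5]
peg@bar T [ 494.5 -449.3]
peg tip T [ 541.4 -266.4]
peg tip T [ 488.4 -333. ]
peg tip T [ 434.3 -397.1]
peg tip S [ 545.4 -271. ]
peg tip S [ 491.5 -335.2]
peg tip S [ 438.2 -401.7]
peg@bar S [ 598.2 -311.4]
peg@bar S [ 545.5 -375.5]
peg@bar S [ 492.7 -441.1]
bar top back? T [ 660.8 -318.4]
bar top back? T [ 521.8 -489.4]
blackboard T [ 589.4 -154.9]
tin [ 767.2 -148.5]
mug [790.6 138.8]
jar [746.  345.6]
```

```bash
python3 -m creep '[{"xyz":[0.295,0.465,0.06],"twist":[0,0,-15.4],"gripper":1},{"xyz":[0.295,0.465,0.06],"twist":[0,0,-15.4],"gripper":1},{"xyz":[0.295,0.465,0.06],"twist":[0,0,-15.4],"gripper":1},{"xyz":[0.295,0.465,0.06],"twist":[0,0,-15.4],"gripper":1},{"xyz":[0.295,0.465,0.06],"twist":[0,0,-15.4],"gripper":1},{"xyz":[0.295,0.465,0.06],"twist":[0,0,-15.4],"gripper":1},{"xyz":[0.295,0.465,0.06],"twist":[0,0,-15.4],"gripper":1},{"xyz":[0.295,0.465,0.06],"twist":[0,0,-15.4],"gripper":1},{"xyz":[0.295,0.465,0.06],"twist":[0,0,-15.4],"gripper":1},{"xyz":[0.295,0.465,0.06],"twist":[0,0,-15.4],"gripper":1},{"xyz":[0.295,0.465,0.06],"twist":[0,0,-15.4],"gripper":1},{"xyz":[0.295,0.465,0.06],"twist":[0,0,-15.4],"gripper":1},{"xyz":[0.295,0.465,0.06],"twist":[0,0,-15.4],"gripper":1},{"xyz":[0.295,0.465,0.06],"twist":[0,0,-15.4],"gripper":1},{"xyz":[0.295,0.465,0.06],"twist":[0,0,-15.4],"gripper":1},{"xyz":[0.295,0.465,0.06],"twist":[0,0,-15.4],"gripper":1}]'
```

```text
t: 1.48
eef_pos: [560.4, -100.3, 351.8]
eef_rot: [0.0, 0.996, 0.086, -0.001]
wrist_force: [-1.5, -0.0, 0.1]
gripper_width: 0.008
```

```bash
python3 - <<'E'
from h import *
snap('wrist','w1',scale=1.4); snap('top','t1',scale=1.4)
E
```

```text
(no output)
```

View pics/w1.png

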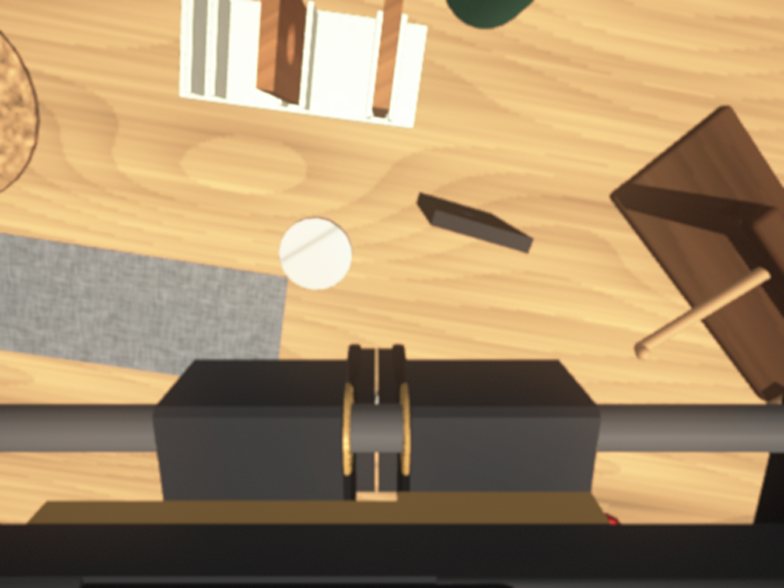

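```bash
python3 -m creep '[{"xyz":[-0.11,0.2,-0.09],"gripper":1,"twist":[0,0,0]},{"xyz":[-0.11,0.2,-0.09],"gripper":1,"twist":[0,0,0]},{"xyz":[-0.11,0.2,-0.09],"gripper":1,"twist":[0,0,0]},{"xyz":[-0.11,0.2,-0.09],"gripper":1,"twist":[0,0,0]},{"xyz":[-0.11,0.2,-0.09],"gripper":1,"twist":[0,0,0]},{"xyz":[-0.11,0.2,-0.09],"gripper":1,"twist":[0,0,0]},{"xyz":[-0.241,0.371,-0.09],"gripper":1,"twist":[0,0,0]},{"xyz":[-0.241,0.371,-0.09],"gripper":1,"twist":[0,0,0]},{"xyz":[-0.241,0.371,-0.09],"gripper":1,"twist":[0,0,0]},{"xyz":[-0.241,0.371,-0.09],"gripper":1,"twist":[0,0,0]},{"xyz":[-0.241,0.371,-0.09],"gripper":1,"twist":[0,0,0]},{"xyz":[-0.241,0.371,-0.09],"gripper":1,"twist":[0,0,0]},{"xyz":[-0.241,0.371,-0.09],"gripper":1,"twist":[0,0,0]}]'
python3 - <<'E'
from h import *
snap('wrist','w2',scale=1.4)
E
```

```text
t: 2.67
eef_pos: [318.1, 270.5, 262.2]
eef_rot: [0.0, 0.996, 0.086, -0.0]
wrist_force: [-0.2, -0.4, 0.1]
gripper_width: 0.004
```

View pics/w2.png

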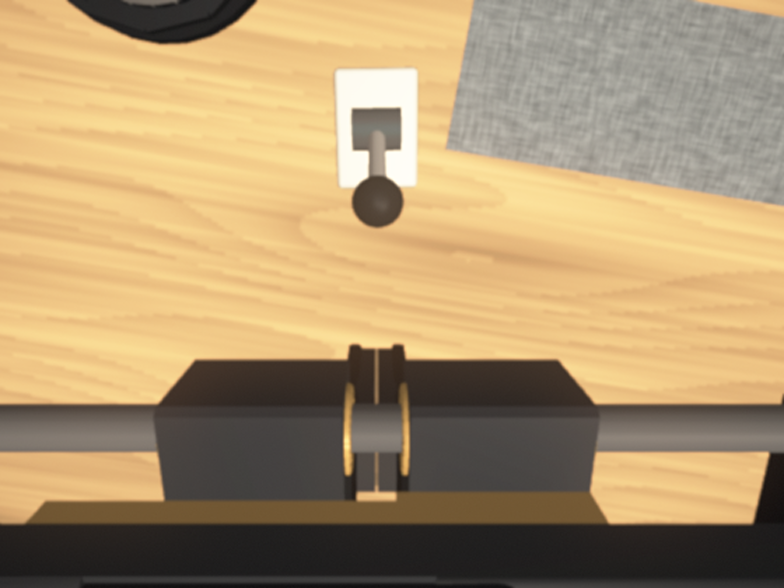

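```bash
python3 -m creep '[{"xyz":[0,0,-0.04],"gripper":1,"twist":[0,0,0]},{"xyz":[0,0,-0.08],"gripper":1,"twist":[0,0,0]},{"xyz":[0,0,-0.114],"gripper":1,"twist":[0,0,0]},{"xyz":[0,0,-0.114],"gripper":1,"twist":[0,0,0]},{"xyz":[0.015,0.003,-0.114],"gripper":1,"twist":[0,0,0]},{"xyz":[0.025,0.004,-0.114],"gripper":1,"twist":[0,0,0]},{"xyz":[0.035,0.006,-0.114],"gripper":1,"twist":[0,0,0]},{"xyz":[0.043,0.007,-0.114],"gripper":1,"twist":[0,0,0]},{"xyz":[0.051,0.009,-0.114],"gripper":1,"twist":[0,0,0]},{"xyz":[0.059,0.010,-0.114],"gripper":1,"twist":[0,0,0]},{"xyz":[0.067,0.011,-0.114],"gripper":1,"twist":[0,0,0]},{"xyz":[0.075,0.013,-0.114],"gripper":1,"twist":[0,0,0]},{"xyz":[0.083,0.014,-0.114],"gripper":1,"twist":[0,0,0]},{"xyz":[0.09,0.015,-0.114],"gripper":1,"twist":[0,0,0]},{"xyz":[0.095,0.016,-0.114],"gripper":1,"twist":[0,0,0]},{"xyz":[0.095,0.016,-0.114],"gripper":1,"twist":[0,0,0]}]'
python3 - <<'E'
from h import *
snap('wrist','w3',scale=1); snap('scene','s3',(230,90,430,240),3)
E
```

```text
t: 4.05
eef_pos: [415.3, 286.4, 148.0]
eef_rot: [0.0, 0.996, 0.085, -0.0]
wrist_force: [-0.9, 0.9, 0.2]
gripper_width: 0.007
```

View pics/w3.png

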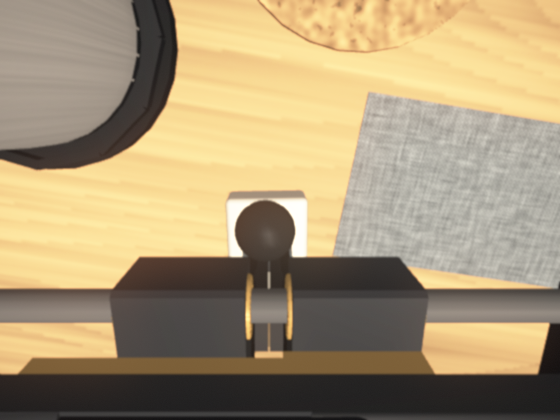

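View pics/s3.png

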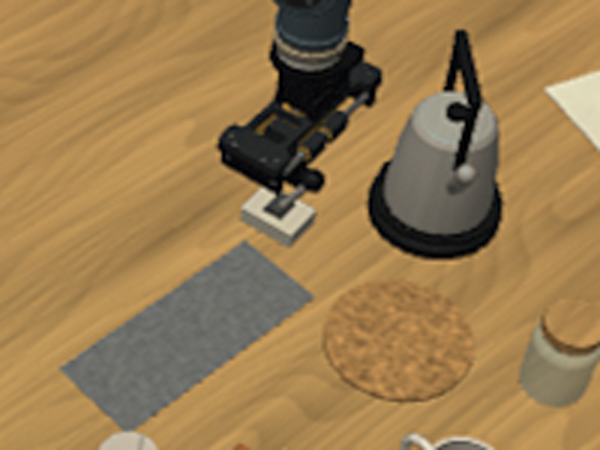

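```bash
python3 -m creep '[{"xyz":[0.002,0,0],"gripper":1,"twist":[0,0,0]},{"xyz":[0.004,0,0],"gripper":1,"twist":[0,0,0]},{"xyz":[0.004,0,0],"gripper":1,"twist":[0,0,0]}]'
python3 - <<'E'
from h import *
c=snap('wrist','w4',scale=1)
for x in range(24,52,4):
  z=22+np.sqrt(80**2-x*x); print(x,w2p(c,[400.5+x*.986,284+x*.168,z]))
E
```

```text
t: 4.4
eef_pos: [416.3, 286.1, 148.0]
eef_rot: [0.0, 0.996, 0.085, -0.003]
wrist_force: [-5.5, 1.9, 2.2]
gripper_width: 0.004
24 [267.83415101 268.51026694]
28 [267.84758491 258.32176145]
32 [267.86241156 247.93727642]
36 [267.87864769 237.39106981]
40 [267.89631581 226.71911913]
44 [267.91544785 215.95908321]
48 [267.93609076 205.15026135]
```

```bash
python3 -m creep '[{"xyz":[0.002,0,0],"gripper":1,"twist":[0,0,0]},{"xyz":[0.004,0,0],"gripper":1,"twist":[0,0,0]},{"xyz":[0.004,0,0],"gripper":1,"twist":[0,0,0]}]'; python3 - <<'E'
from h import *
c=snap('wrist','w5',scale=1)
E
```

```text
t: 4.7
eef_pos: [417.1, 286.0, 147.9]
eef_rot: [0.0, 0.996, 0.085, -0.006]
wrist_force: [-11.1, 4.2, 6.0]
gripper_width: 0.002
```

View pics/w5.png

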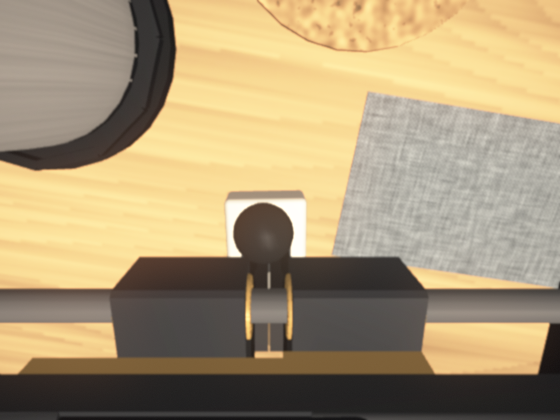

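```bash
python3 -m creep '[{"xyz":[-0.03,-0.005,0],"twist":[0,0,0],"gripper":1},{"xyz":[-0.06,-0.01,0],"twist":[0,0,0],"gripper":1},{"xyz":[-0.06,-0.01,0.04],"twist":[0,0,7],"gripper":1},{"xyz":[-0.06,-0.01,0.08],"twist":[0,0,14],"gripper":1},{"xyz":[-0.06,-0.01,0.12],"twist":[0,0,21],"gripper":1},{"xyz":[-0.06,-0.01,0.16],"twist":[0,0,28],"gripper":1},{"xyz":[-0.06,-0.01,0.20],"twist":[0,0,35],"gripper":1},{"xyz":[-0.03,0.02,0.2],"twist":[0,0,42],"gripper":-1},{"xyz":[0,0.05,0.2],"twist":[0,0,49],"gripper":-1},{"xyz":[0.03,0.08,0.2],"twist":[0,0,56],"gripper":-1},{"xyz":[0.05,0.11,0.2],"twist":[0,0,63],"gripper":-1},{"xyz":[0.07,0.13,0.2],"twist":[0,0,70],"gripper":-1},{"xyz":[0.083,0.144,0.2],"twist":[0,0,77],"gripper":-1},{"xyz":[0.083,0.144,0.2],"twist":[0,0,84],"gripper":-1},{"xyz":[0.083,0.144,0.2],"twist":[0,0,91],"gripper":-1},{"xyz":[0.083,0.144,0.2],"twist":[0,0,98],"gripper":-1},{"xyz":[0.083,0.144,0.2],"twist":[0,0,105],"gripper":-1},{"xyz":[0.083,0.144,0.2],"twist":[0,0,112],"gripper":-1},{"xyz":[0.083,0.144,0.2],"twist":[0,0,119],"gripper":-1},{"xyz":[0.083,0.144,0.2],"twist":[0,0,129.8],"gripper":-1}]'
python3 - <<'E'
from h import *
print(arm.get_state()['joint_positions'])
c=snap('wrist','w6',scale=1.4); c=snap('top','t6',scale=1)
c=snap('scene','s6',(230,90,430,240),3)
E
```

```text
t: 6.42
eef_pos: [505.7, 430.2, 348.2]
eef_rot: [0.0, 0.373, 0.928, 0.0]
wrist_force: [0.2, 0.3, 0.3]
gripper_width: 0.909
[ 5.36989409e-01  5.30378170e-01  1.26216426e+00 -3.72410354e-04
  1.34835846e+00 -2.70166829e-01]
```

View pics/w6.png

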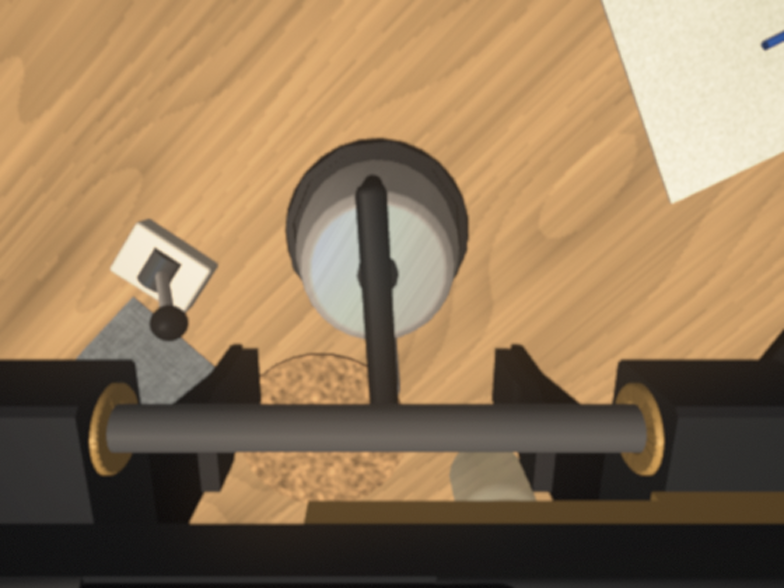

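View pics/s6.png

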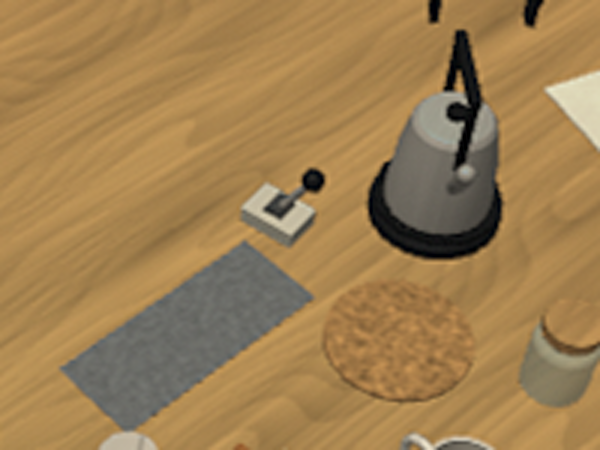

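View pics/t6.png

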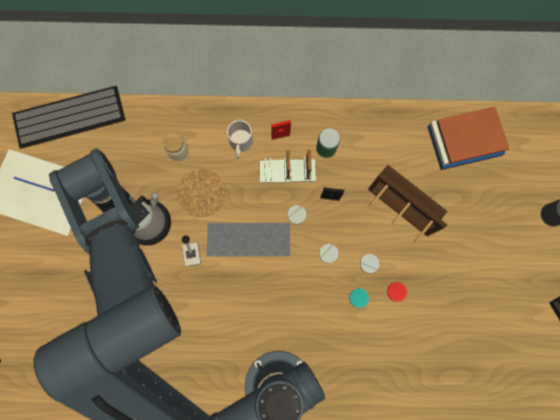

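```bash
python3 - <<'E'
from h import *
c=load('w6')
A=p2w(c,(372.5)/1.4,(190)/1.4,218);B=p2w(c,383/1.4,390/1.4,218)
print(A,B,np.degrees(np.arctan2(*(B-A)[1::-1])),np.linalg.norm(B-A))
print('end',p2w(c,371.5/1.4,178/1.4,218), 'stand', p2w(c,377/1.4,229/1.4,24), 'cork',p2w(c,322/1.4,427/1.4,6))
q=arm.get_state(); 
T=np.array(q['eef_pos']); print(w2p(c,T+[0,0,-51])*1.4)
E
```

```text
[463.79875936 468.46554964 218.        ] [534.05093421 407.85420995 218.        ] -40.7865790109199 92.78524974749126
end [459.93744713 471.59247132 218.        ] stand [499.63019293 437.54859795  24.        ] cork [601.02248659 269.33911257   6.        ]
[375.62267976 400.94926023]
```

```bash
python3 -m creep '[{"xyz":[-0.003,0.003,0],"twist":[0,0,-0.6],"gripper":-1},{"xyz":[-0.003,0.003,-0.03],"twist":[0,0,-0.6],"gripper":-1},{"xyz":[-0.003,0.003,-0.06],"twist":[0,0,-0.6],"gripper":-1},{"xyz":[-0.003,0.003,-0.087],"twist":[0,0,-0.6],"gripper":-1},{"xyz":[-0.003,0.003,-0.087],"twist":[0,0,-0.6],"gripper":-1}]'
python3 - <<'E'
from h import *
c=snap('wrist','w7',scale=1.4)
E
```

```text
t: 6.98
eef_pos: [499.5, 431.6, 255.2]
eef_rot: [-0.004, 0.381, 0.924, -0.005]
wrist_force: [-0.4, -0.4, -0.7]
gripper_width: 1.0
```

View pics/w7.png

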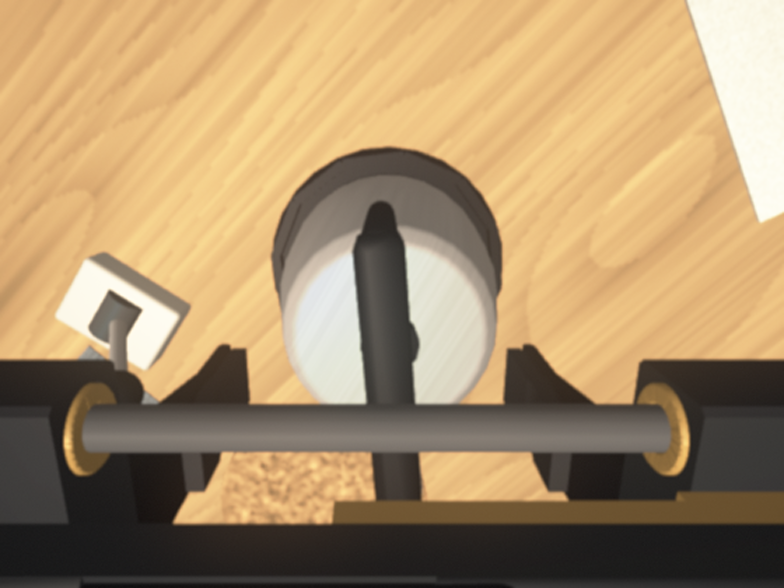

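```bash
python3 -m creep '[{"xyz":[0,0,0.004],"twist":[0,0,3.8],"gripper":-1},{"xyz":[0,0,0.004],"twist":[0,0,3.8],"gripper":-1},{"xyz":[0,0,0.004],"twist":[0,0,3.8],"gripper":-1},{"xyz":[0,0,0.004],"twist":[0,0,3.8],"gripper":-1}]'
python3 - <<'E'
from h import *
c=snap('wrist','w8',scale=1.4)
E
```

```text
t: 7.37
eef_pos: [503.2, 433.7, 267.0]
eef_rot: [0.001, 0.35, 0.937, 0.001]
wrist_force: [0.9, 0.3, -0.1]
gripper_width: 0.999
```

View pics/w8.png

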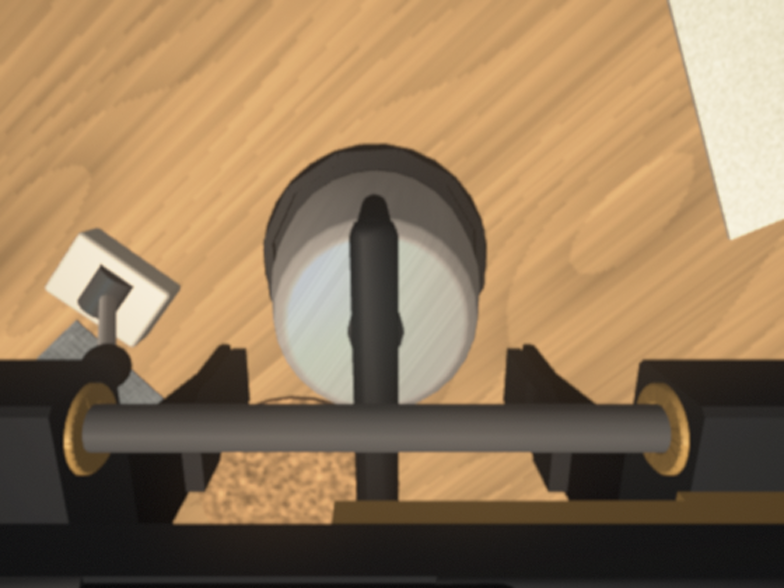

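```bash
python3 -m creep '[{"xyz":[0,0,-0.005],"twist":[0,0,0],"gripper":-1},{"xyz":[0,0,-0.005],"twist":[0,0,0],"gripper":1},{"xyz":[0,0,-0.005],"twist":[0,0,0],"gripper":1},{"xyz":[0,0,-0.005],"twist":[0,0,0],"gripper":1},{"xyz":[0,0,-0.005],"twist":[0,0,0],"gripper":1},{"xyz":[0,0,-0.005],"twist":[0,0,0],"gripper":1},{"xyz":[0,0,-0.005],"twist":[0,0,0],"gripper":1},{"xyz":[0,0,-0.005],"twist":[0,0,0],"gripper":1},{"xyz":[0,0,-0.005],"twist":[0,0,0],"gripper":1},{"xyz":[0,0,-0.005],"twist":[0,0,0],"gripper":1}]'
python3 - <<'E'
from h import *
c=snap('wrist','w9',scale=1.4)
E
```

```text
t: 8.25
eef_pos: [502.6, 433.3, 260.3]
eef_rot: [0.0, 0.349, 0.937, 0.0]
wrist_force: [0.2, 0.0, -0.1]
gripper_width: 0.405
```

View pics/w9.png

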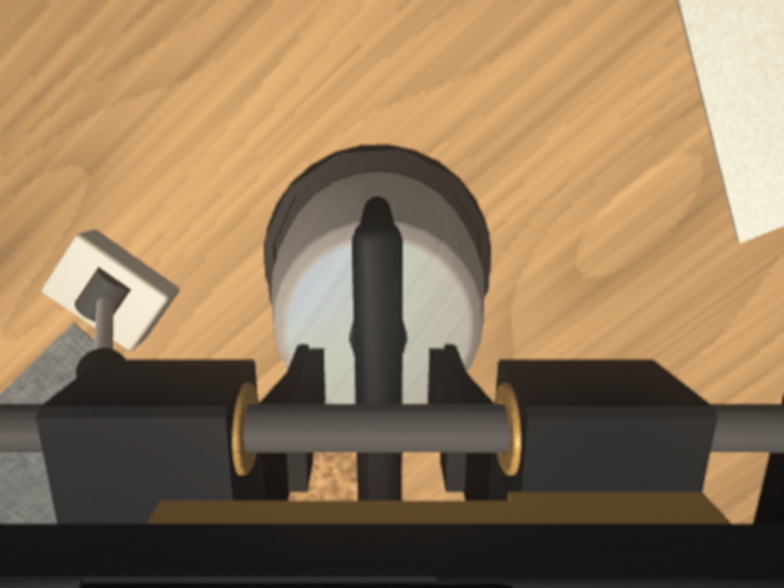

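```bash
python3 -m creep '[{"xyz":[0,0,0],"twist":[0,0,0],"gripper":1},{"xyz":[0,0,0],"twist":[0,0,0],"gripper":1},{"xyz":[0,0,0],"twist":[0,0,0],"gripper":1},{"xyz":[0,0,0],"twist":[0,0,0],"gripper":1},{"xyz":[0,0,0],"twist":[0,0,0],"gripper":1},{"xyz":[0,0,0],"twist":[0,0,0],"gripper":1},{"xyz":[0,0,0],"twist":[0,0,0],"gripper":1},{"xyz":[0,0,0],"twist":[0,0,0],"gripper":1}]'
```

```text
t: 8.97
eef_pos: [502.8, 433.4, 260.3]
eef_rot: [0.0, 0.349, 0.937, 0.0]
wrist_force: [1.6, 2.1, -1.2]
gripper_width: 0.157
```

```bash
python3 -m creep '[{"xyz":[0,0,0.003],"twist":[0,0,0],"gripper":1},{"xyz":[0,0,0.006],"twist":[0,0,0],"gripper":1},{"xyz":[0,0,0.01],"twist":[0,0,0],"gripper":1},{"xyz":[0,0,0.015],"twist":[0,0,0],"gripper":1},{"xyz":[0,0,0.02],"twist":[0,0,0],"gripper":1},{"xyz":[0,0,0.025],"twist":[0,0,0],"gripper":1},{"xyz":[0,0,0.03],"twist":[0,0,0],"gripper":1},{"xyz":[0,0,0.035],"twist":[0,0,0],"gripper":1},{"xyz":[0,0,0.035],"twist":[0,0,0],"gripper":1},{"xyz":[0,0,0.035],"twist":[0,0,0],"gripper":1}]'
python3 - <<'E'
from h import *
c=snap('wrist','w10',scale=1)
c=snap('scene','s10',(230,60,430,240),3)
E
```

```text
t: 9.8
eef_pos: [502.9, 433.4, 295.9]
eef_rot: [0.001, 0.349, 0.937, 0.001]
wrist_force: [-0.1, 0.7, -7.4]
gripper_width: 0.161
```

View pics/w10.png

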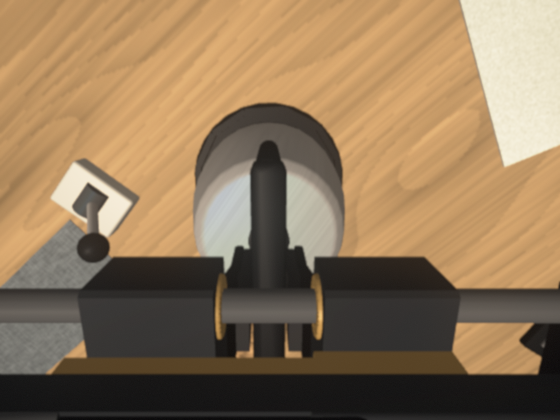

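View pics/s10.png

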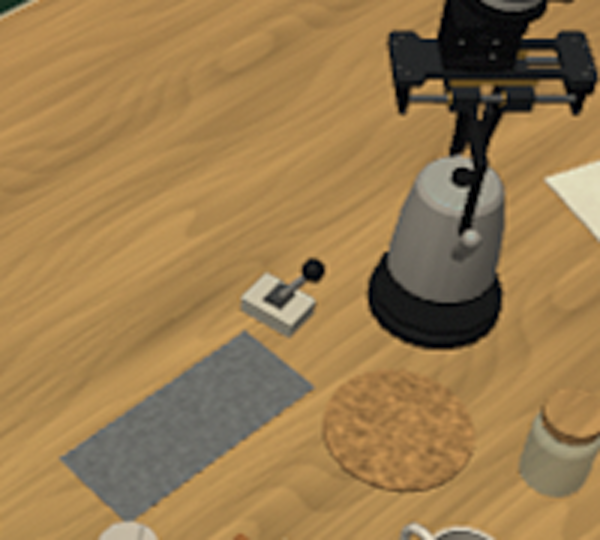

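```bash
python3 -m creep '[{"xyz":[0.003,-0.005,0],"twist":[0,0,0],"gripper":1},{"xyz":[0.009,-0.015,0],"twist":[0,0,0],"gripper":1},{"xyz":[0.018,-0.03,0],"twist":[0,0,0],"gripper":1},{"xyz":[0.027,-0.045,0],"twist":[0,0,0],"gripper":1},{"xyz":[0.036,-0.06,0],"twist":[0,0,0],"gripper":1},{"xyz":[0.045,-0.075,0],"twist":[0,0,0],"gripper":1},{"xyz":[0.054,-0.09,0],"twist":[0,0,0],"gripper":1},{"xyz":[0.063,-0.105,0],"twist":[0,0,0],"gripper":1},{"xyz":[0.072,-0.12,0],"twist":[0,0,0],"gripper":1},{"xyz":[0.081,-0.135,0],"twist":[0,0,0],"gripper":1},{"xyz":[0.09,-0.15,0],"twist":[0,0,0],"gripper":1},{"xyz":[0.097,-0.161,0],"twist":[0,0,0],"gripper":1},{"xyz":[0.101,-0.168,0],"twist":[0,0,0],"gripper":1},{"xyz":[0.101,-0.168,-0.01],"twist":[0,0,0],"gripper":1},{"xyz":[0.101,-0.168,-0.02],"twist":[0,0,0],"gripper":1},{"xyz":[0.101,-0.168,-0.03],"twist":[0,0,0],"gripper":1},{"xyz":[0.101,-0.168,-0.036],"twist":[0,0,0],"gripper":1},{"xyz":[0.101,-0.168,-0.04],"twist":[0,0,0],"gripper":1},{"xyz":[0.101,-0.168,-0.04],"twist":[0,0,0],"gripper":1},{"xyz":[0.101,-0.168,-0.04],"twist":[0,0,0],"gripper":1}]'
python3 - <<'E'
from h import *
c=snap('top','t11',(140,120,260,240),5)
c=snap('scene','s11',(230,90,430,240),4)
E
```

```text
t: 11.57
eef_pos: [603.2, 265.8, 254.8]
eef_rot: [-0.0, 0.349, 0.937, -0.0]
wrist_force: [-0.1, -0.3, -7.3]
gripper_width: 0.155
```

View pics/t11.png

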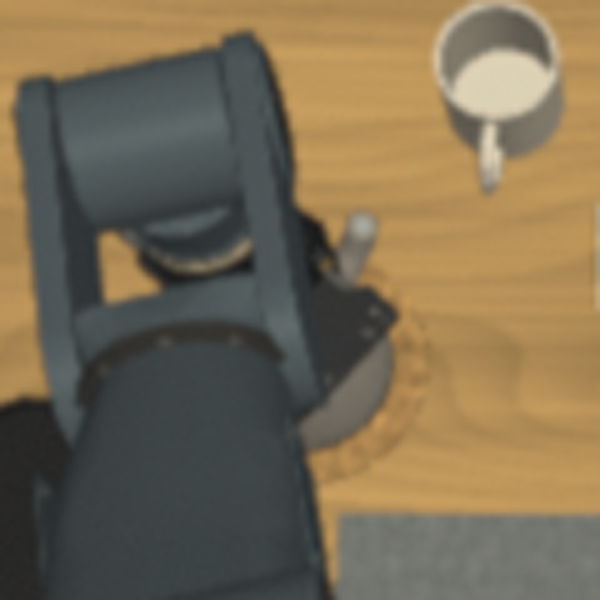

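View pics/s11.png

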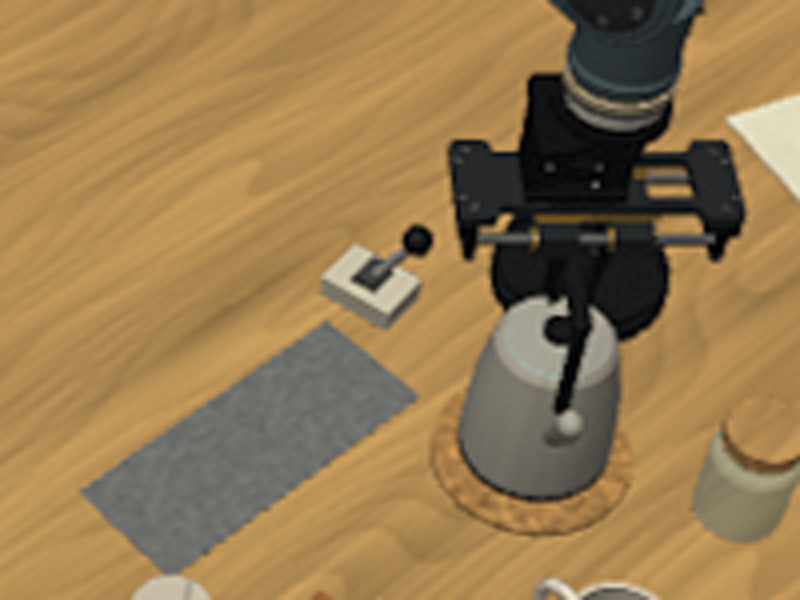

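```bash
python3 -m creep '[{"xyz":[0,0,-0.002],"twist":[0,0,0],"gripper":1},{"xyz":[0,0,-0.004],"twist":[0,0,0],"gripper":1},{"xyz":[0,0,-0.0055],"twist":[0,0,0],"gripper":1},{"xyz":[0,0,-0.007],"twist":[0,0,0],"gripper":1},{"xyz":[0,0,-0.007],"twist":[0,0,0],"gripper":1}]'; python3 -m creep '[{"xyz":[0,0,-0.001],"twist":[0,0,0],"gripper":1},{"xyz":[0,0,-0.0015],"twist":[0,0,0],"gripper":1},{"xyz":[0,0,-0.0015],"twist":[0,0,0],"gripper":1}]'
```

```text
t: 12.08
eef_pos: [603.4, 265.1, 247.8]
eef_rot: [-0.0, 0.349, 0.937, -0.0]
wrist_force: [-1.1, 0.1, -6.8]
gripper_width: 0.158
t: 12.33
eef_pos: [603.5, 265.2, 246.6]
eef_rot: [-0.0, 0.349, 0.937, -0.0]
wrist_force: [-0.1, 0.5, -7.7]
gripper_width: 0.159
```

```bash
python3 -m creep '[{"xyz":[0,0,-0.0005],"twist":[0,0,0],"gripper":1},{"xyz":[0,0,-0.001],"twist":[0,0,0],"gripper":1},{"xyz":[0,0,-0.001],"twist":[0,0,0],"gripper":1},{"xyz":[0,0,-0.001],"twist":[0,0,0],"gripper":1}]'; python3 -m creep '[{"xyz":[0,0,-0.0005],"twist":[0,0,0],"gripper":1},{"xyz":[0,0,-0.001],"twist":[0,0,0],"gripper":1},{"xyz":[0,0,-0.001],"twist":[0,0,0],"gripper":1},{"xyz":[0,0,-0.001],"twist":[0,0,0],"gripper":1}]'
```

```text
t: 12.67
eef_pos: [603.7, 265.3, 246.2]
eef_rot: [0.0, 0.349, 0.937, 0.0]
wrist_force: [-1.6, -0.4, -3.8]
gripper_width: 0.152
t: 13.0
eef_pos: [603.7, 265.3, 246.2]
eef_rot: [0.001, 0.349, 0.937, 0.0]
wrist_force: [-3.3, -0.5, 4.9]
gripper_width: 0.159
```

```bash
python3 -m creep '[{"xyz":[0,0,0.0008],"twist":[0,0,0],"gripper":1},{"xyz":[0,0,0.0008],"twist":[0,0,0],"gripper":0},{"xyz":[0,0,0.0008],"twist":[0,0,0],"gripper":0},{"xyz":[0,0,0.0008],"twist":[0,0,0],"gripper":0},{"xyz":[0,0,0.0008],"twist":[0,0,0],"gripper":0},{"xyz":[0,0,0.0008],"twist":[0,0,0],"gripper":0},{"xyz":[0,0,0.0008],"twist":[0,0,0],"gripper":0},{"xyz":[0,0,0.0008],"twist":[0,0,0],"gripper":0}]'
```

```text
t: 13.67
eef_pos: [603.7, 265.2, 245.5]
eef_rot: [0.0, 0.349, 0.937, 0.0]
wrist_force: [0.1, 0.3, 0.6]
gripper_width: 0.483
```

```bash
python3 -m creep '[{"xyz":[0,0,0.02],"twist":[0,0,0],"gripper":0},{"xyz":[0,0,0.05],"twist":[0,0,0],"gripper":0},{"xyz":[0,0,0.09],"twist":[0,0,0],"gripper":0},{"xyz":[0,0,0.11],"twist":[0,0,0],"gripper":0},{"xyz":[0,0,0.11],"twist":[0,0,0],"gripper":0}]'
python3 - <<'E'
from h import *
c=snap('wrist','w12',scale=1)
c=snap('scene','s12',(230,90,430,240),4)
E
```

```text
t: 14.08
eef_pos: [606.0, 266.0, 362.3]
eef_rot: [0.005, 0.349, 0.937, 0.004]
wrist_force: [0.4, 1.0, 0.4]
gripper_width: 0.504
```

View pics/w12.png

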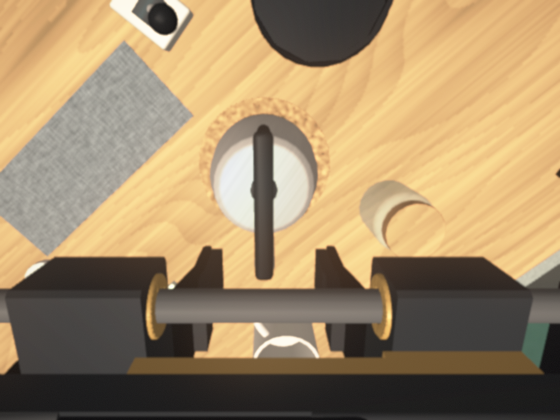

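View pics/s12.png

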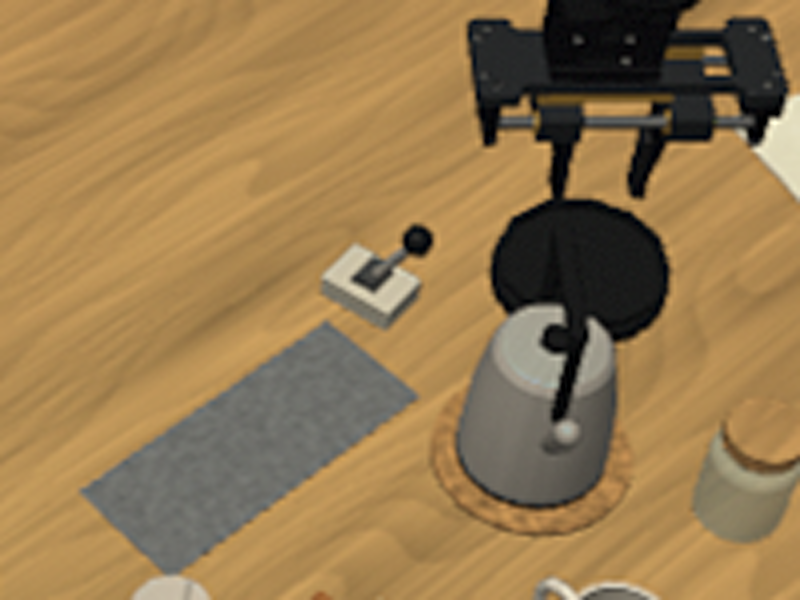

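```bash
python3 - <<'E'
from h import *
c=snap('top','t13',(250,110,460,280),3.5)
E
```

```text
(no output)
```

View pics/t13.png

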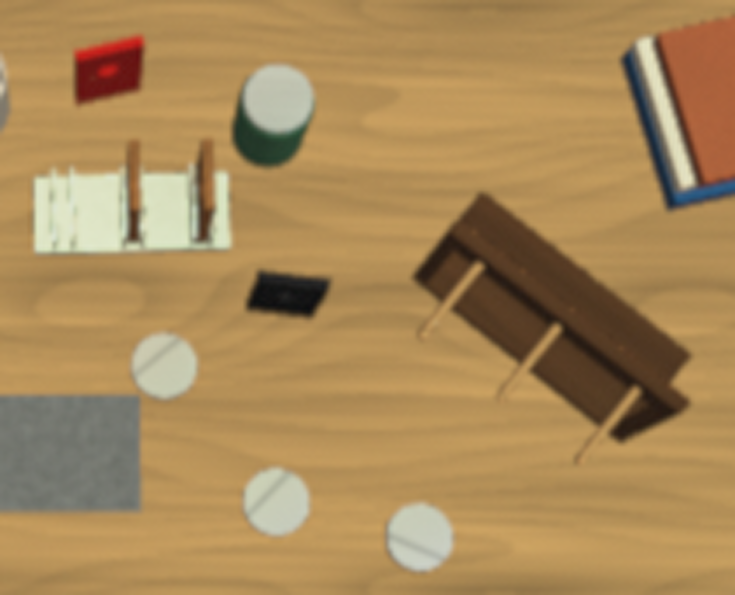

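```bash
cat >> h.py <<'E'
def coasters(c):
    f=c['frame']; hsv=cv2.cvtColor(f,cv2.COLOR_RGB2HSV)
    m=((hsv[:,:,1]<60)&(hsv[:,:,2]>130)).astype(np.uint8)
    n,l,st,ce=cv2.connectedComponentsWithStats(m)
    out=[]
    for i in range(1,n):
        x,y,w,h,a=st[i]
        if 120<a<420 and w<24 and h<24:
            W=p2w(c,*ce[i],12); 
            if W[0]<640: out.append((np.round(W[:2],1).tolist(),int(a),(w,h),np.round(ce[i],1).tolist()))
    return out
E
python3 - <<'E'
from h import *
c=load('t13')
for o in coasters(c): print(o)
b=lambda x,y:(250+(x+.5)/3.5-.5,110+(y+.5)/3.5-.5)
for x,y,z in [(260,272,125),(330,280,125),(247,308,0),(313,318,0)]: print(p2w(c,*b(x,y),z))
c=load('w1')
for x,y in [(417,194),(532,243),(529,252),(434,221)]: print('w',p2w(c,x/1.4,y/1.4,125),p2w(c,x/1.4,y/1.4,0))
E
```

```text
([536.0, -51.0], 263, (np.int32(18), np.int32(18)), [296.4, 214.3])
([410.7, -155.3], 275, (np.int32(18), np.int32(19)), [328.5, 253.0])
([380.0, -286.9], 278, (np.int32(18), np.int32(19)), [369.4, 263.1])
[ 600.76172014 -130.31487276  125.        ]
[ 594.54739921 -191.8693051   125.        ]
[ 595.42960602 -129.85453036    0.        ]
[ 586.74945501 -192.35518188    0.        ]
w [ 609.1708242  -116.67926879  125.        ] [ 599.3106187  -128.23074137    0.        ]
w [ 591.92161791 -192.91007665  125.        ] [ 575.31106897 -234.29388616    0.        ]
w [ 586.07031539 -192.5047127   125.        ] [ 567.16990447 -233.72988616    0.        ]
w [ 594.8914593  -130.12836031  125.        ] [ 579.44313481 -146.94303081    0.        ]
```

```bash
python3 -m creep '[{"xyz":[-0.017,-0.038,0],"twist":[0,0,-7],"gripper":-0.2},{"xyz":[-0.033,-0.076,0],"twist":[0,0,-14],"gripper":-0.2},{"xyz":[-0.05,-0.114,0],"twist":[0,0,-21],"gripper":-0.2},{"xyz":[-0.066,-0.152,0],"twist":[0,0,-28],"gripper":-0.2},{"xyz":[-0.083,-0.19,0],"twist":[0,0,-35],"gripper":-0.2},{"xyz":[-0.099,-0.228,-0.01],"twist":[0,0,-42],"gripper":-0.2},{"xyz":[-0.115,-0.262,-0.03],"twist":[0,0,-49],"gripper":-0.2},{"xyz":[-0.13,-0.295,-0.05],"twist":[0,0,-56.7],"gripper":-0.2},{"xyz":[-0.145,-0.33,-0.07],"twist":[0,0,-56.7],"gripper":-0.2},{"xyz":[-0.16,-0.365,-0.09],"twist":[0,0,-56.7],"gripper":-0.2},{"xyz":[-0.172,-0.4,-0.11],"twist":[0,0,-56.7],"gripper":-0.2},{"xyz":[-0.184,-0.43,-0.13],"twist":[0,0,-56.7],"gripper":-0.2},{"xyz":[-0.195,-0.455,-0.15],"twist":[0,0,-56.7],"gripper":-0.2},{"xyz":[-0.198,-0.458,-0.18],"twist":[0,0,-56.7],"gripper":-0.2},{"xyz":[-0.198,-0.458,-0.2],"twist":[0,0,-56.7],"gripper":-0.2},{"xyz":[-0.198,-0.458,-0.2],"twist":[0,0,-56.7],"gripper":-0.2},{"xyz":[-0.198,-0.458,-0.2],"twist":[0,0,-56.7],"gripper":-0.2}]'
python3 - <<'E'
from h import *
c=snap('wrist','w14',scale=1.4)
print(p2w(c,200,150,12))
E
```

```text
t: 15.65
eef_pos: [404.1, -191.8, 154.0]
eef_rot: [-0.003, 0.753, 0.659, -0.0]
wrist_force: [-0.0, 0.5, 0.2]
gripper_width: 0.6
[ 366.60626281 -139.12382586   12.        ]
```

View pics/w14.png

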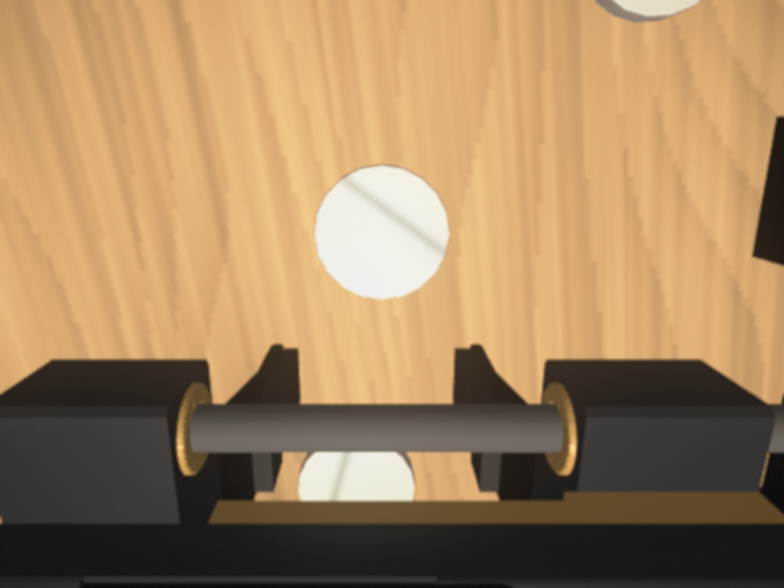

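```bash
python3 - <<'E'
from h import *
c=load('w14'); print(p2w(c,382/1.4,232/1.4,12), p2w(c,356/1.4,487/1.4,12))
E
python3 -m creep '[{"xyz":[0.002,0,-0.03],"twist":[0,0,0],"gripper":-0.2},{"xyz":[0.002,0,-0.055],"twist":[0,0,0],"gripper":-0.2},{"xyz":[0.002,0,-0.08],"twist":[0,0,0],"gripper":-0.2},{"xyz":[0.002,0,-0.08],"twist":[0,0,0],"gripper":-0.2},{"xyz":[0.002,0,-0.08],"twist":[0,0,0],"gripper":-0.2}]'
python3 - <<'E'
from h import *
c=snap('wrist','w15',scale=1)
E
```

```text
[ 410.75155498 -155.01944496   12.        ] [ 379.83919925 -286.57563553   12.        ]
t: 16.12
eef_pos: [407.8, -192.3, 75.9]
eef_rot: [-0.0, 0.752, 0.659, -0.0]
wrist_force: [0.2, 0.1, -0.2]
gripper_width: 0.602
```

View pics/w15.png

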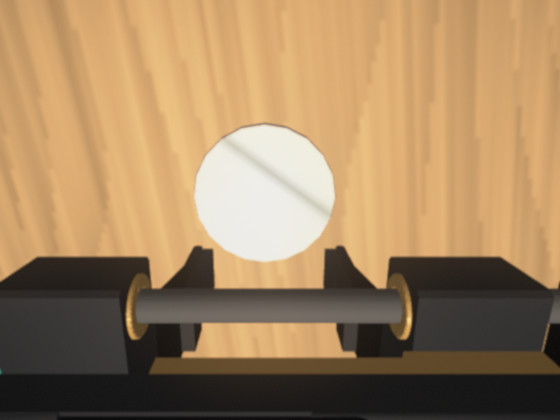

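```bash
python3 -m creep '[{"xyz":[0,0.004,-0.002],"twist":[0,0,0],"gripper":-0.2},{"xyz":[0.001,0.01,-0.002],"twist":[0,0,0],"gripper":-0.2},{"xyz":[0.002,0.018,-0.002],"twist":[0,0,0],"gripper":-0.2},{"xyz":[0.0035,0.028,-0.002],"twist":[0,0,0],"gripper":-0.2},{"xyz":[0.005,0.04,-0.002],"twist":[0,0,0],"gripper":-0.2},{"xyz":[0.007,0.055,-0.002],"twist":[0,0,0],"gripper":-0.2},{"xyz":[0.009,0.07,-0.002],"twist":[0,0,0],"gripper":-0.2},{"xyz":[0.011,0.085,-0.002],"twist":[0,0,0],"gripper":-0.2},{"xyz":[0.013,0.1,-0.002],"twist":[0,0,0],"gripper":-0.2},{"xyz":[0.015,0.115,-0.002],"twist":[0,0,0],"gripper":-0.2},{"xyz":[0.017,0.13,-0.002],"twist":[0,0,0],"gripper":-0.2},{"xyz":[0.019,0.145,-0.002],"twist":[0,0,0],"gripper":-0.2},{"xyz":[0.0205,0.158,-0.002],"twist":[0,0,0],"gripper":-0.2},{"xyz":[0.022,0.167,-0.002],"twist":[0,0,0],"gripper":-0.2},{"xyz":[0.0225,0.173,-0.002],"twist":[0,0,0],"gripper":-0.2},{"xyz":[0.0227,0.175,-0.002],"twist":[0,0,0],"gripper":-0.2},{"xyz":[0.0227,0.175,-0.002],"twist":[0,0,0],"gripper":-0.2}]'
python3 - <<'E'
from h import *
c=snap('wrist','w16',scale=1)
E
```

```text
t: 17.58
eef_pos: [430.0, -17.1, 73.6]
eef_rot: [-0.0, 0.752, 0.659, -0.0]
wrist_force: [0.4, -0.9, 0.2]
gripper_width: 0.602
```

View pics/w16.png

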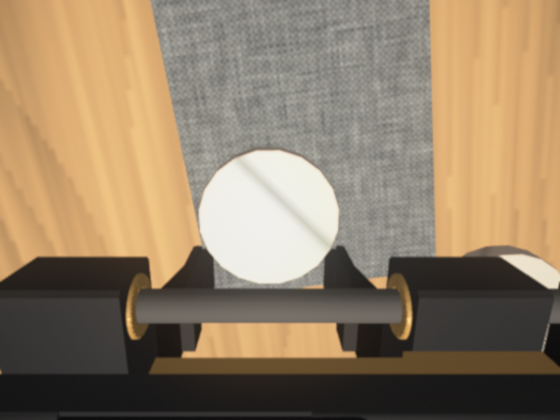

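```bash
python3 -m creep '[{"xyz":[0,0.004,0],"twist":[0,0,0],"gripper":-0.2},{"xyz":[0.001,0.01,0],"twist":[0,0,0],"gripper":-0.2},{"xyz":[0.002,0.018,0],"twist":[0,0,0],"gripper":-0.2},{"xyz":[0.0035,0.028,0],"twist":[0,0,0],"gripper":-0.2},{"xyz":[0.005,0.04,0],"twist":[0,0,0],"gripper":-0.2},{"xyz":[0.007,0.055,0],"twist":[0,0,0],"gripper":-0.2},{"xyz":[0.009,0.07,0],"twist":[0,0,0],"gripper":-0.2},{"xyz":[0.011,0.085,0],"twist":[0,0,0],"gripper":-0.2},{"xyz":[0.013,0.1,0],"twist":[0,0,0],"gripper":-0.2},{"xyz":[0.015,0.115,0],"twist":[0,0,0],"gripper":-0.2},{"xyz":[0.017,0.13,0],"twist":[0,0,0],"gripper":-0.2},{"xyz":[0.019,0.145,0],"twist":[0,0,0],"gripper":-0.2},{"xyz":[0.0205,0.158,0],"twist":[0,0,0],"gripper":-0.2},{"xyz":[0.022,0.167,0],"twist":[0,0,0],"gripper":-0.2},{"xyz":[0.0225,0.173,0],"twist":[0,0,0],"gripper":-0.2},{"xyz":[0.0227,0.176,0],"twist":[0,0,0],"gripper":-0.2},{"xyz":[0.0227,0.176,0],"twist":[0,0,0],"gripper":-0.2}]'
python3 -m creep '[{"xyz":[-0.001,-0.008,0],"twist":[0,0,0],"gripper":-0.2},{"xyz":[-0.002,-0.016,0],"twist":[0,0,0],"gripper":-0.2},{"xyz":[-0.003,-0.025,0.03],"twist":[0,0,0],"gripper":-0.2},{"xyz":[-0.003,-0.025,0.07],"twist":[0,0,0],"gripper":-0.2},{"xyz":[-0.003,-0.025,0.1],"twist":[0,0,0],"gripper":-0.2}]'
python3 - <<'E'
from h import *
c=snap('wrist','w17',scale=1)
c=snap('top','t17'); print(coasters(c))
E
```

```text
t: 19.05
eef_pos: [452.8, 158.8, 73.5]
eef_rot: [-0.0, 0.752, 0.659, -0.0]
wrist_force: [-0.2, -0.9, 1.0]
gripper_width: 0.595
t: 19.47
eef_pos: [449.4, 131.3, 174.5]
eef_rot: [-0.001, 0.753, 0.658, -0.001]
wrist_force: [0.7, 1.0, -0.4]
gripper_width: 0.599
[([535.8, -50.9], 263, (np.int32(18), np.int32(18)), [296.4, 214.3]), ([380.0, -286.9], 278, (np.int32(18), np.int32(19)), [369.4, 263.1])]
```

View pics/w17.png

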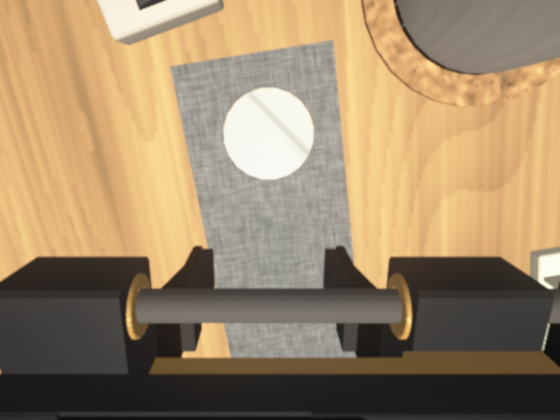

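```bash
python3 -m creep '[{"xyz":[-0.005,-0.03,0.01],"twist":[0,0,-3.3],"gripper":-0.2},{"xyz":[-0.0118,-0.07,0.01],"twist":[0,0,-3.3],"gripper":-0.2},{"xyz":[-0.0186,-0.11,0.01],"twist":[0,0,-3.3],"gripper":-0.2},{"xyz":[-0.0253,-0.15,0.01],"twist":[0,0,-3.3],"gripper":-0.2},{"xyz":[-0.032,-0.19,0.01],"twist":[0,0,-3.3],"gripper":-0.2},{"xyz":[-0.0388,-0.23,0.01],"twist":[0,0,-3.3],"gripper":-0.2},{"xyz":[-0.0455,-0.27,0.01],"twist":[0,0,-3.3],"gripper":-0.2},{"xyz":[-0.0523,-0.31,0.01],"twist":[0,0,-3.3],"gripper":-0.2},{"xyz":[-0.059,-0.35,0.01],"twist":[0,0,-3.3],"gripper":-0.2},{"xyz":[-0.066,-0.39,0.01],"twist":[0,0,-3.3],"gripper":-0.2},{"xyz":[-0.072,-0.425,0.01],"twist":[0,0,-3.3],"gripper":-0.2},{"xyz":[-0.0755,-0.447,0.01],"twist":[0,0,-3.3],"gripper":-0.2},{"xyz":[-0.0765,-0.4535,0.01],"twist":[0,0,-3.3],"gripper":-0.2},{"xyz":[-0.0765,-0.4535,0.01],"twist":[0,0,-3.3],"gripper":-0.2},{"xyz":[-0.0765,-0.4535,0.01],"twist":[0,0,-3.3],"gripper":-0.2}]'
python3 - <<'E'
from h import *
c=snap('wrist','w18',scale=1.4)
E
```

```text
t: 20.82
eef_pos: [372.2, -319.2, 182.8]
eef_rot: [-0.002, 0.772, 0.636, 0.0]
wrist_force: [0.4, 0.7, 0.1]
gripper_width: 0.597
```

View pics/w18.png

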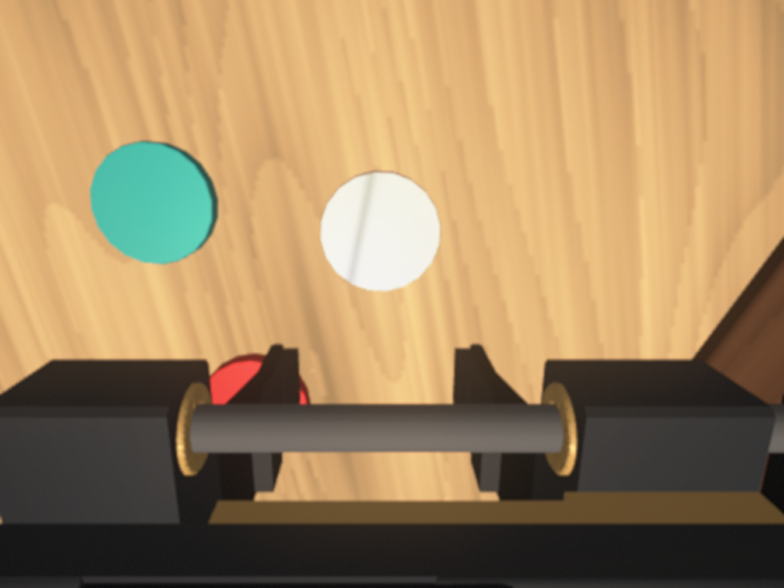

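```bash
python3 - <<'E'
from h import *
c=load('w18'); print(p2w(c,380/1.4,230.5/1.4,12))
c=load('t13'); f=c['frame'].astype(int)
for n,m in [('red',(f[:,:,0]>150)&(f[:,:,1]<70)&(f[:,:,2]<70)),('turq',(f[:,:,0]<60)&(f[:,:,1]>110)&(f[:,:,2]>100))]:
    k,l,st,ce=cv2.connectedComponentsWithStats(m.astype(np.uint8))
    for i in range(1,k):
        if st[i][4]>60: print(n,st[i],p2w(c,*ce[i],12)[:2])
E
```

```text
[ 379.8583125  -286.74753347   12.        ]
red [388 283  18  17 253] [ 291.88101153 -371.01502138]
turq [350 290  17  16 209] [ 271.23989572 -249.24391021]
```

```bash
python3 -m creep '[{"xyz":[0.0,0,-0.04],"twist":[0,0,0],"gripper":-0.2},{"xyz":[0.0,0,-0.075],"twist":[0,0,0],"gripper":-0.2},{"xyz":[0.0,0,-0.1],"twist":[0,0,0],"gripper":-0.2},{"xyz":[0.0,0,-0.1105],"twist":[0,0,0],"gripper":-0.2},{"xyz":[0.0,0,-0.1105],"twist":[0,0,0],"gripper":-0.2},{"xyz":[0.0,0,-0.1105],"twist":[0,0,0],"gripper":-0.2}]'
python3 - <<'E'
from h import *
c=snap('wrist','w19',scale=1)
E
```

```text
t: 21.37
eef_pos: [373.5, -318.7, 72.9]
eef_rot: [-0.001, 0.77, 0.637, 0.0]
wrist_force: [0.4, -1.8, 0.2]
gripper_width: 0.597
```

View pics/w19.png

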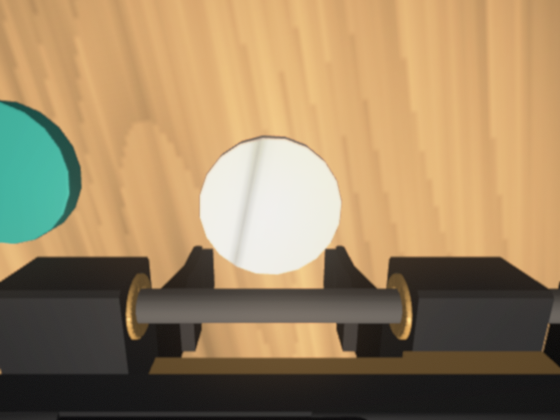

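```bash
python3 -m creep '[{"xyz":[0.001,0.004,0.001],"twist":[0,0,0],"gripper":-0.2},{"xyz":[0.002,0.01,0.001],"twist":[0,0,0],"gripper":-0.2},{"xyz":[0.0035,0.018,0.001],"twist":[0,0,0],"gripper":-0.2},{"xyz":[0.0055,0.028,0.001],"twist":[0,0,0],"gripper":-0.2},{"xyz":[0.0078,0.04,0.001],"twist":[0,0,0],"gripper":-0.2},{"xyz":[0.0107,0.055,0.001],"twist":[0,0,0],"gripper":-0.2},{"xyz":[0.0137,0.07,0.001],"twist":[0,0,0],"gripper":-0.2},{"xyz":[0.0166,0.085,0.001],"twist":[0,0,0],"gripper":-0.2},{"xyz":[0.0195,0.1,0.001],"twist":[0,0,0],"gripper":-0.2},{"xyz":[0.0224,0.115,0.001],"twist":[0,0,0],"gripper":-0.2},{"xyz":[0.0254,0.13,0.001],"twist":[0,0,0],"gripper":-0.2},{"xyz":[0.0283,0.145,0.001],"twist":[0,0,0],"gripper":-0.2},{"xyz":[0.0312,0.16,0.001],"twist":[0,0,0],"gripper":-0.2},{"xyz":[0.0341,0.175,0.001],"twist":[0,0,0],"gripper":-0.2},{"xyz":[0.0365,0.187,0.001],"twist":[0,0,0],"gripper":-0.2},{"xyz":[0.038,0.195,0.001],"twist":[0,0,0],"gripper":-0.2},{"xyz":[0.0388,0.199,0.001],"twist":[0,0,0],"gripper":-0.2},{"xyz":[0.0388,0.199,0.001],"twist":[0,0,0],"gripper":-0.2}]'
python3 - <<'E'
from h import *
c=snap('wrist','w20',scale=1)
E
```

```text
t: 22.92
eef_pos: [411.9, -119.9, 74.1]
eef_rot: [-0.001, 0.771, 0.637, -0.0]
wrist_force: [-0.0, 0.1, 0.2]
gripper_width: 0.599
```

View pics/w20.png

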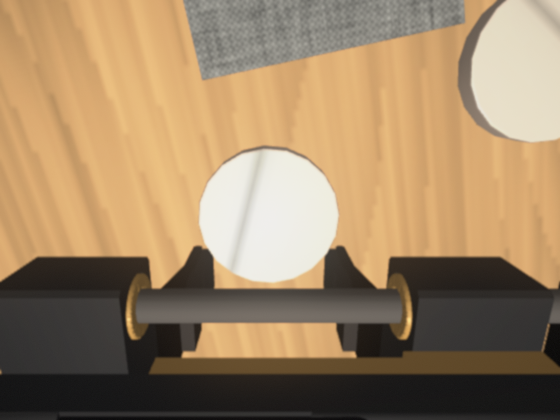

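```bash
python3 -m creep '[{"xyz":[0.001,0.004,0],"twist":[0,0,0],"gripper":-0.2},{"xyz":[0.002,0.01,0],"twist":[0,0,0],"gripper":-0.2},{"xyz":[0.0035,0.018,0],"twist":[0,0,0],"gripper":-0.2},{"xyz":[0.0055,0.028,0],"twist":[0,0,0],"gripper":-0.2},{"xyz":[0.0078,0.04,0],"twist":[0,0,0],"gripper":-0.2},{"xyz":[0.0107,0.055,0],"twist":[0,0,0],"gripper":-0.2},{"xyz":[0.0137,0.07,0],"twist":[0,0,0],"gripper":-0.2},{"xyz":[0.0166,0.085,0],"twist":[0,0,0],"gripper":-0.2},{"xyz":[0.0195,0.1,0],"twist":[0,0,0],"gripper":-0.2},{"xyz":[0.0224,0.115,0],"twist":[0,0,0],"gripper":-0.2},{"xyz":[0.0254,0.13,0],"twist":[0,0,0],"gripper":-0.2},{"xyz":[0.0283,0.145,0],"twist":[0,0,0],"gripper":-0.2},{"xyz":[0.0312,0.16,0],"twist":[0,0,0],"gripper":-0.2},{"xyz":[0.0341,0.175,0],"twist":[0,0,0],"gripper":-0.2},{"xyz":[0.0365,0.187,0],"twist":[0,0,0],"gripper":-0.2},{"xyz":[0.038,0.195,0],"twist":[0,0,0],"gripper":-0.2},{"xyz":[0.0388,0.199,0],"twist":[0,0,0],"gripper":-0.2},{"xyz":[0.0388,0.199,0],"twist":[0,0,0],"gripper":-0.2}]'
python3 -m creep '[{"xyz":[-0.001,-0.008,0],"twist":[0,0,0],"gripper":-0.2},{"xyz":[-0.002,-0.016,0],"twist":[0,0,0],"gripper":-0.2},{"xyz":[-0.005,-0.025,0.03],"twist":[0,0,0],"gripper":-0.2},{"xyz":[-0.005,-0.025,0.07],"twist":[0,0,0],"gripper":-0.2},{"xyz":[-0.005,-0.025,0.11],"twist":[0,0,0],"gripper":-0.2},{"xyz":[-0.005,-0.025,0.15],"twist":[0,0,0],"gripper":-0.2}]'
python3 - <<'E'
from h import *
c=snap('wrist','w21',scale=1)
c=snap('top','t21'); print(coasters(c))
E
```

```text
t: 24.47
eef_pos: [450.8, 78.7, 74.0]
eef_rot: [-0.0, 0.771, 0.637, -0.0]
wrist_force: [0.4, -0.1, -0.6]
gripper_width: 0.599
t: 24.97
eef_pos: [445.1, 51.1, 225.1]
eef_rot: [-0.001, 0.772, 0.636, -0.001]
wrist_force: [0.9, 0.1, 0.4]
gripper_width: 0.602
[([535.9, -50.8], 264, (np.int32(18), np.int32(18)), [296.4, 214.3]), ([458.3, 192.1], 255, (np.int32(17), np.int32(20)), [221.1, 236.8]), ([400.9, 286.0], 265, (np.int32(18), np.int32(23)), [191.1, 254.1])]
```

View pics/w21.png

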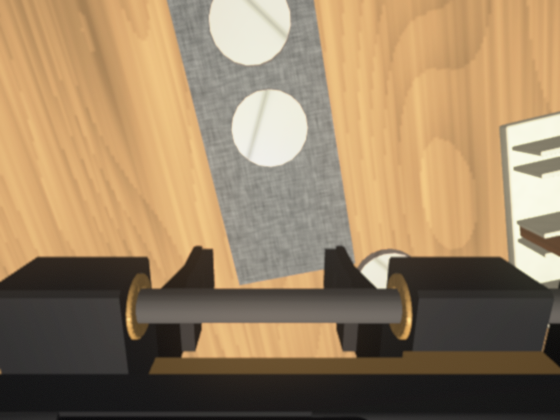

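```bash
python3 -m creep '[{"xyz":[0.016,-0.019,0],"twist":[0,0,7],"gripper":-0.2},{"xyz":[0.032,-0.038,0],"twist":[0,0,14],"gripper":-0.2},{"xyz":[0.048,-0.057,0],"twist":[0,0,21],"gripper":-0.2},{"xyz":[0.064,-0.076,0],"twist":[0,0,28],"gripper":-0.2},{"xyz":[0.08,-0.095,0],"twist":[0,0,35],"gripper":-0.2},{"xyz":[0.096,-0.114,0],"twist":[0,0,42],"gripper":-0.2},{"xyz":[0.1115,-0.1315,0],"twist":[0,0,45.9],"gripper":-0.2},{"xyz":[0.1115,-0.1315,-0.02],"twist":[0,0,45.9],"gripper":-0.2},{"xyz":[0.1115,-0.1315,-0.04],"twist":[0,0,45.9],"gripper":-0.2},{"xyz":[0.1115,-0.1315,-0.04],"twist":[0,0,45.9],"gripper":-0.2},{"xyz":[0.1115,-0.1315,-0.04],"twist":[0,0,45.9],"gripper":-0.2}]'
python3 - <<'E'
from h import *
c=snap('wrist','w22',scale=1.4)
E
```

```text
t: 25.98
eef_pos: [555.8, -79.6, 182.4]
eef_rot: [-0.002, 0.463, 0.887, -0.0]
wrist_force: [-0.5, 0.2, 0.9]
gripper_width: 0.602
```

View pics/w22.png

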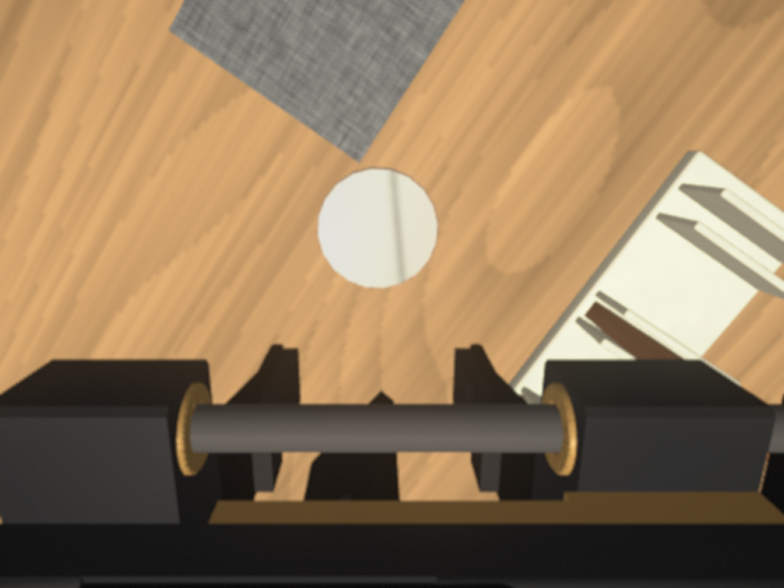

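```bash
python3 - <<'E'
from h import *
c=load('w22'); print(p2w(c,380/1.4,392/1.4,125),p2w(c,380/1.4,392/1.4,0),p2w(c,310/1.4,460/1.4,125)); print('co',p2w(c,378/1.4,228/1.4,12))
print('brd',p2w(c,588/1.4,315/1.4,12),p2w(c,690/1.4,357/1.4,137))
t=load('t13')
for z in (0,125): print(w2p(c,[595.4,-129.9,z])*1.4)
E
```

```text
[556.65555194 -78.88465437 125.        ] [ 592.91196497 -129.63895036    0.        ] [ 551.86968829 -112.29561745  125.        ]
co [536.11962633 -50.47989557  12.        ]
brd [654.19450153 -24.61051862  12.        ] [619.37563092 -14.27983724 137.        ]
[383.24603307 394.5708189 ]
[386.98039299 558.53555134]
```

```bash
python3 -m creep '[{"xyz":[0.0,0,-0.04],"twist":[0,0,0],"gripper":-0.2},{"xyz":[0.0,0,-0.075],"twist":[0,0,0],"gripper":-0.2},{"xyz":[0.0,0,-0.1],"twist":[0,0,0],"gripper":-0.2},{"xyz":[0.0,0,-0.111],"twist":[0,0,0],"gripper":-0.2},{"xyz":[0.0,0,-0.111],"twist":[0,0,0],"gripper":-0.2},{"xyz":[0.0,0,-0.111],"twist":[0,0,0],"gripper":-0.2}]'
python3 - <<'E'
from h import *
c=snap('wrist','w23',scale=1)
E
```

```text
t: 26.53
eef_pos: [558.2, -79.0, 73.9]
eef_rot: [0.001, 0.462, 0.887, 0.0]
wrist_force: [-0.2, -0.3, 0.7]
gripper_width: 0.601
```

View pics/w23.png

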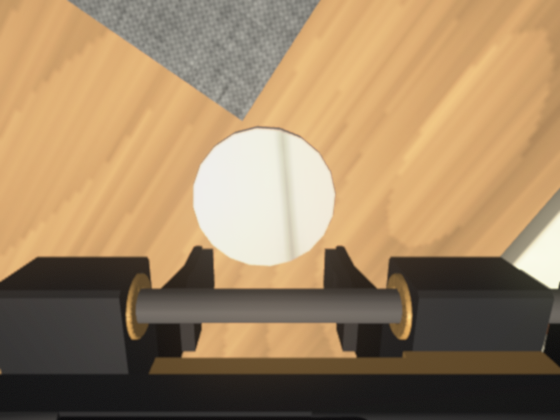

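```bash
python3 -m creep '[{"xyz":[-0.003,0.0045,0],"twist":[0,0,0],"gripper":-0.2},{"xyz":[-0.007,0.0102,0],"twist":[0,0,0],"gripper":-0.2},{"xyz":[-0.0125,0.018,0],"twist":[0,0,0],"gripper":-0.2},{"xyz":[-0.018,0.026,0],"twist":[0,0,0],"gripper":-0.2},{"xyz":[-0.0235,0.0338,0],"twist":[0,0,0],"gripper":-0.2},{"xyz":[-0.0265,0.038,0],"twist":[0,0,0],"gripper":-0.2},{"xyz":[-0.0275,0.0395,0],"twist":[0,0,0],"gripper":-0.2},{"xyz":[-0.0255,0.0413,0],"twist":[0,0,5],"gripper":-0.2},{"xyz":[-0.0238,0.043,0],"twist":[0,0,11],"gripper":-0.2},{"xyz":[-0.0226,0.0442,0],"twist":[0,0,17],"gripper":-0.2},{"xyz":[-0.027,0.05,0],"twist":[0,0,17],"gripper":-0.2},{"xyz":[-0.034,0.055,0],"twist":[0,0,17],"gripper":-0.2},{"xyz":[-0.042,0.0615,0],"twist":[0,0,17],"gripper":-0.2},{"xyz":[-0.051,0.069,0],"twist":[0,0,17],"gripper":-0.2},{"xyz":[-0.06,0.0763,0],"twist":[0,0,17],"gripper":-0.2},{"xyz":[-0.067,0.082,0],"twist":[0,0,17],"gripper":-0.2},{"xyz":[-0.072,0.086,0],"twist":[0,0,17],"gripper":-0.2},{"xyz":[-0.075,0.088,0],"twist":[0,0,17],"gripper":-0.2},{"xyz":[-0.075,0.088,0],"twist":[0,0,17],"gripper":-0.2}]'
python3 - <<'E'
from h import *
c=snap('wrist','w24',scale=1)
E
```

```text
t: 28.17
eef_pos: [481.5, 9.9, 73.1]
eef_rot: [-0.001, 0.325, 0.946, -0.0]
wrist_force: [0.1, 0.3, -0.5]
gripper_width: 0.597
```

View pics/w24.png

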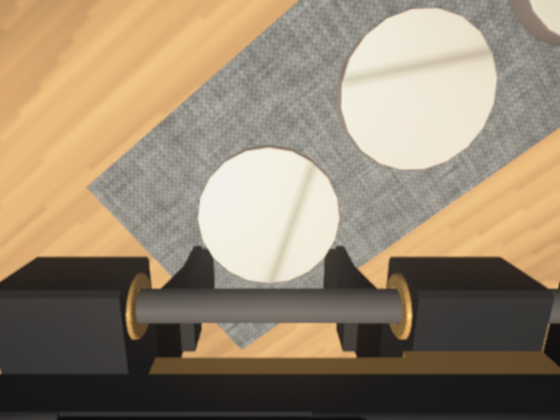

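```bash
python3 -m creep '[{"xyz":[0.006,-0.005,0],"twist":[0,0,0],"gripper":-0.2},{"xyz":[0.012,-0.0095,0],"twist":[0,0,0],"gripper":-0.2},{"xyz":[0.022,-0.017,0.01],"twist":[0,0,0],"gripper":-0.2},{"xyz":[0.022,-0.017,0.05],"twist":[0,0,0],"gripper":-0.2},{"xyz":[0.022,-0.017,0.09],"twist":[0,0,0],"gripper":-0.2},{"xyz":[0.022,-0.017,0.13],"twist":[0,0,0],"gripper":-0.2},{"xyz":[0.022,-0.017,0.17],"twist":[0,0,0],"gripper":-0.2},{"xyz":[0.022,-0.017,0.21],"twist":[0,0,0],"gripper":-0.2},{"xyz":[0.022,-0.017,0.23],"twist":[0,0,0],"gripper":-0.2},{"xyz":[0.022,-0.017,0.23],"twist":[0,0,0],"gripper":-0.2}]'
python3 - <<'E'
from h import *
c=snap('wrist','w25',scale=1.4)
E
```

```text
t: 29.05
eef_pos: [508.2, -9.2, 309.0]
eef_rot: [0.007, 0.326, 0.945, 0.001]
wrist_force: [-0.8, -0.0, -0.2]
gripper_width: 0.603
```

View pics/w25.png

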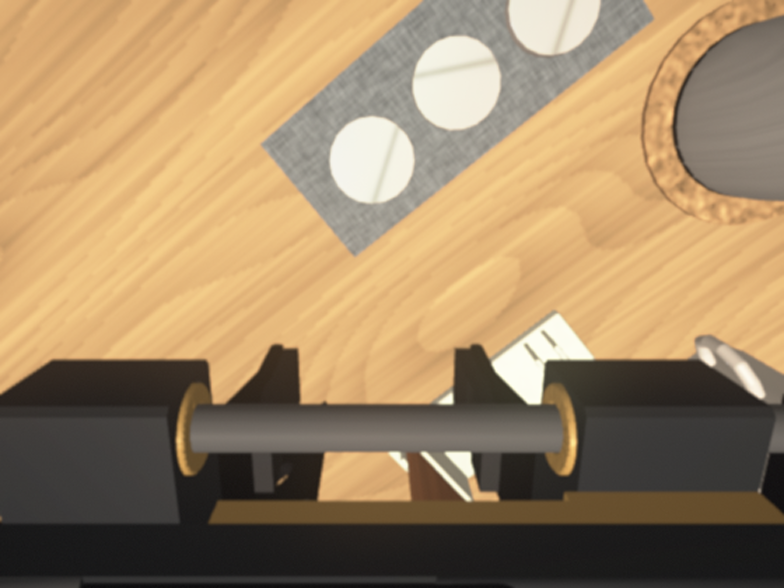

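```bash
python3 -m creep '[{"xyz":[0.006,0,0],"twist":[0,0,-7],"gripper":-0.2},{"xyz":[0.012,0,0],"twist":[0,0,-14],"gripper":-0.2},{"xyz":[0.018,-0.01,0],"twist":[0,0,-21],"gripper":-0.2},{"xyz":[0.024,-0.01,0],"twist":[0,0,-28],"gripper":-0.2},{"xyz":[0.03,-0.01,0],"twist":[0,0,-35],"gripper":-0.2},{"xyz":[0.036,-0.02,0],"twist":[0,0,-42],"gripper":-0.2},{"xyz":[0.042,-0.02,0],"twist":[0,0,-49],"gripper":-0.2},{"xyz":[0.048,-0.02,0],"twist":[0,0,-56],"gripper":-0.2},{"xyz":[0.054,-0.03,0],"twist":[0,0,-63],"gripper":-0.2},{"xyz":[0.06,-0.03,0],"twist":[0,0,-70],"gripper":-0.2},{"xyz":[0.066,-0.03,0],"twist":[0,0,-77],"gripper":-0.2},{"xyz":[0.072,-0.03,0],"twist":[0,0,-84],"gripper":-0.2},{"xyz":[0.078,-0.03,0],"twist":[0,0,-91],"gripper":-0.2},{"xyz":[0.084,-0.03,0],"twist":[0,0,-98],"gripper":-0.2},{"xyz":[0.09,-0.03,0],"twist":[0,0,-105],"gripper":-0.2},{"xyz":[0.096,-0.03,0],"twist":[0,0,-112],"gripper":-0.2},{"xyz":[0.102,-0.03,0],"twist":[0,0,-119],"gripper":-0.2},{"xyz":[0.108,-0.03,0],"twist":[0,0,-126],"gripper":-0.2},{"xyz":[0.108,-0.03,0],"twist":[0,0,-133],"gripper":-0.2},{"xyz":[0.108,-0.03,0],"twist":[0,0,-140],"gripper":-0.2}]'
python3 -m creep '[{"xyz":[0,0,0.02],"twist":[0,0,0],"gripper":-0.1},{"xyz":[0,0,0.02],"twist":[0,0,0],"gripper":-0.1},{"xyz":[0,0,0.02],"twist":[0,0,0],"gripper":-0.1}]'
python3 - <<'E'
from h import *
c=snap('wrist','w26',scale=1.4)
c=snap('top','t26',(250,110,460,280),3.5);c=snap('scene','s26',scale=1.4)
E
```

```text
t: 30.77
eef_pos: [612.5, -38.3, 300.6]
eef_rot: [-0.0, 1.0, 0.014, -0.002]
wrist_force: [0.4, -0.4, -0.9]
gripper_width: 0.599
t: 31.02
eef_pos: [613.0, -38.3, 322.2]
eef_rot: [0.0, 1.0, 0.017, 0.0]
wrist_force: [-0.7, -1.1, -0.0]
gripper_width: 0.556
```

View pics/w26.png

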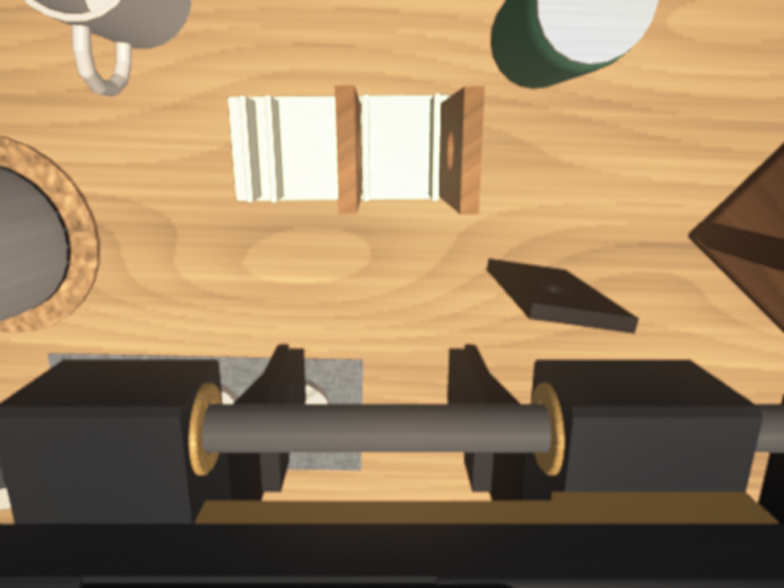

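View pics/s26.png

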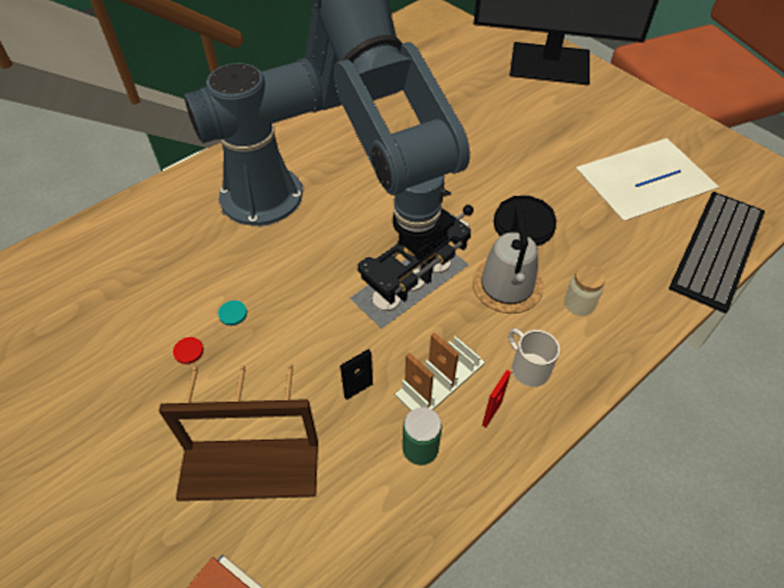

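```bash
python3 - <<'E'
from h import *
c=load('w26')
save(c['frame'][:,:,::-1],'w26c',(150,50,360,160),3.8)
for x,y in [(345,86),(348,213),(473.5,87),(470,213)]: print(p2w(c,x/1.4,y/1.4,137))
E
```

```text
[714.87552509 -18.92885783 137.        ]
[651.78228479 -21.70498336 137.        ]
[716.65200465 -83.03151839 137.        ]
[654.0606118  -86.59238194 137.        ]
```

View pics/w26c.png

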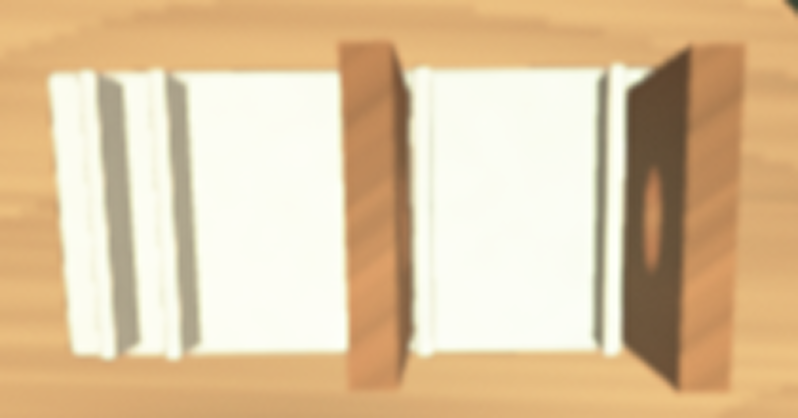

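```bash
python3 -m creep '[{"xyz":[0.03,-0.02,0],"twist":[0,0,1],"gripper":0},{"xyz":[0.06,-0.04,-0.02],"twist":[0,0,1],"gripper":0},{"xyz":[0.0724,-0.0465,-0.05],"twist":[0,0,1],"gripper":0},{"xyz":[0.0724,-0.0465,-0.08],"twist":[0,0,1],"gripper":0},{"xyz":[0.0724,-0.0465,-0.1],"twist":[0,0,1],"gripper":0},{"xyz":[0.0724,-0.0465,-0.1],"twist":[0,0,1],"gripper":0},{"xyz":[0.0724,-0.0465,-0.1],"twist":[0,0,1],"gripper":0}]'
python3 - <<'E'
from h import *
c=snap('wrist','w27',scale=1.4); c=snap('scene','s27',(230,190,390,310),4.5)
E
```

```text
t: 31.75
eef_pos: [684.0, -84.1, 220.9]
eef_rot: [-0.001, 1.0, 0.026, -0.002]
wrist_force: [-0.0, -0.1, 1.6]
gripper_width: 0.499
```

View pics/w27.png

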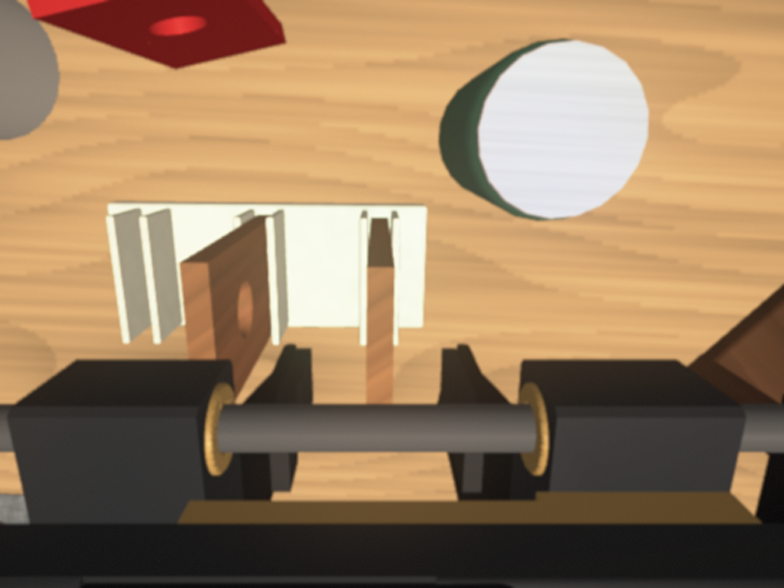

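View pics/s27.png

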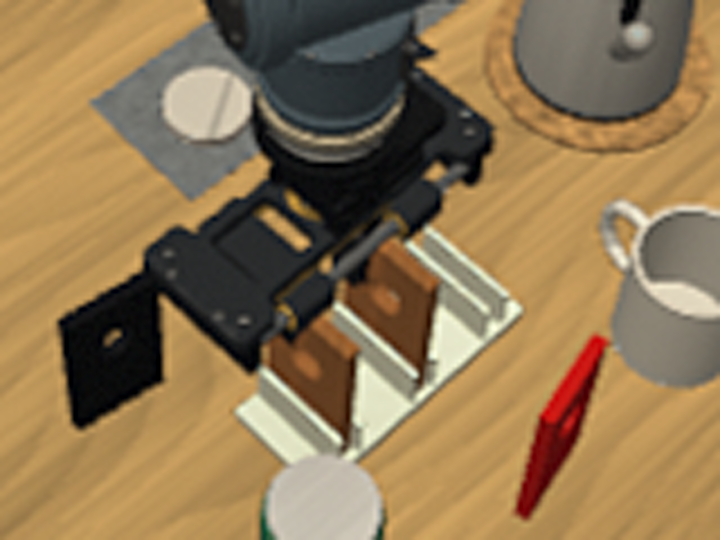

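```bash
python3 -m creep '[{"xyz":[0,0,-0.02],"twist":[0,0,0],"gripper":0},{"xyz":[0,0,-0.035],"twist":[0,0,0],"gripper":0},{"xyz":[0,0,-0.039],"twist":[0,0,0],"gripper":0},{"xyz":[0,0,-0.039],"twist":[0,0,0],"gripper":0},{"xyz":[0,0,-0.039],"twist":[0,0,0],"gripper":1},{"xyz":[0,0,-0.039],"twist":[0,0,0],"gripper":1},{"xyz":[0,0,-0.039],"twist":[0,0,0],"gripper":1},{"xyz":[0,0,-0.039],"twist":[0,0,0],"gripper":1},{"xyz":[0,0,-0.039],"twist":[0,0,0],"gripper":1},{"xyz":[0,0,-0.039],"twist":[0,0,0],"gripper":1},{"xyz":[0,0,-0.039],"twist":[0,0,0],"gripper":1},{"xyz":[0,0,-0.039],"twist":[0,0,0],"gripper":1},{"xyz":[0,0,-0.039],"twist":[0,0,0],"gripper":1},{"xyz":[0,0,-0.039],"twist":[0,0,0],"gripper":1}]'
python3 - <<'E'
from h import *
c=snap('scene','s28',(230,190,390,310),4.5)
E
```

```text
t: 33.02
eef_pos: [685.1, -84.4, 184.3]
eef_rot: [0.0, 1.0, 0.026, 0.0]
wrist_force: [-0.4, -0.2, 2.3]
gripper_width: 0.11
```

View pics/s28.png

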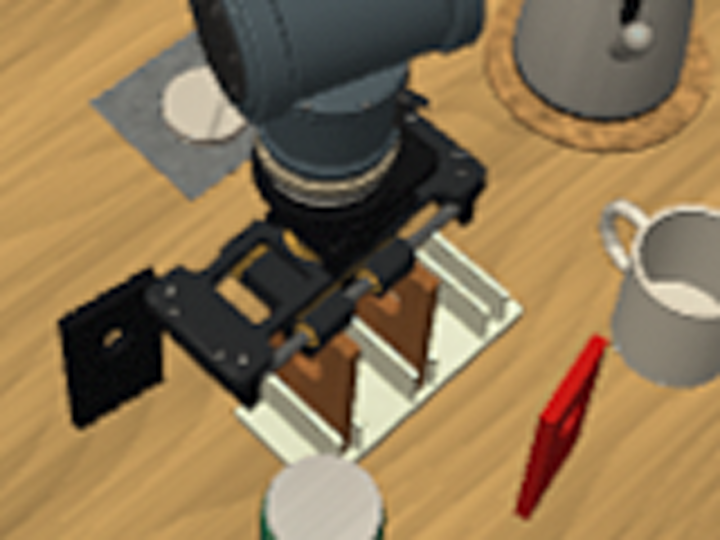

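```bash
python3 -m creep '[{"xyz":[0,0,0.01],"twist":[0,0,0],"gripper":1},{"xyz":[0,0,0.03],"twist":[0,0,0],"gripper":1},{"xyz":[0,0,0.055],"twist":[0,0,0],"gripper":1},{"xyz":[0,0,0.08],"twist":[0,0,0],"gripper":1},{"xyz":[0,0,0.11],"twist":[0,0,0],"gripper":1},{"xyz":[-0.01,-0.011,0.14],"twist":[0,0,0],"gripper":1},{"xyz":[-0.03,-0.032,0.16],"twist":[0,0,4],"gripper":1},{"xyz":[-0.055,-0.059,0.17],"twist":[0,0,9],"gripper":1},{"xyz":[-0.08,-0.086,0.17],"twist":[0,0,14],"gripper":1},{"xyz":[-0.105,-0.113,0.17],"twist":[0,0,19],"gripper":1},{"xyz":[-0.13,-0.14,0.17],"twist":[0,0,24],"gripper":1},{"xyz":[-0.155,-0.167,0.17],"twist":[0,0,29],"gripper":1},{"xyz":[-0.18,-0.194,0.17],"twist":[0,0,34],"gripper":1},{"xyz":[-0.205,-0.221,0.17],"twist":[0,0,39],"gripper":1},{"xyz":[-0.23,-0.248,0.17],"twist":[0,0,44],"gripper":1},{"xyz":[-0.252,-0.272,0.17],"twist":[0,0,47.7],"gripper":1},{"xyz":[-0.267,-0.288,0.17],"twist":[0,0,47.7],"gripper":1},{"xyz":[-0.2735,-0.295,0.17],"twist":[0,0,47.7],"gripper":1},{"xyz":[-0.2735,-0.295,0.17],"twist":[0,0,47.7],"gripper":1},{"xyz":[-0.2735,-0.295,0.17],"twist":[0,0,47.7],"gripper":1}]'
python3 - <<'E'
from h import *
c=snap('wrist','w29',scale=1.4);c=snap('scene','s29',scale=1.4);c=snap('top','t29',(250,110,460,280),3.5)
E
```

```text
t: 34.73
eef_pos: [411.7, -378.8, 354.1]
eef_rot: [-0.0, 0.904, 0.428, 0.001]
wrist_force: [0.0, 0.7, -0.2]
gripper_width: 0.115
```

View pics/w29.png

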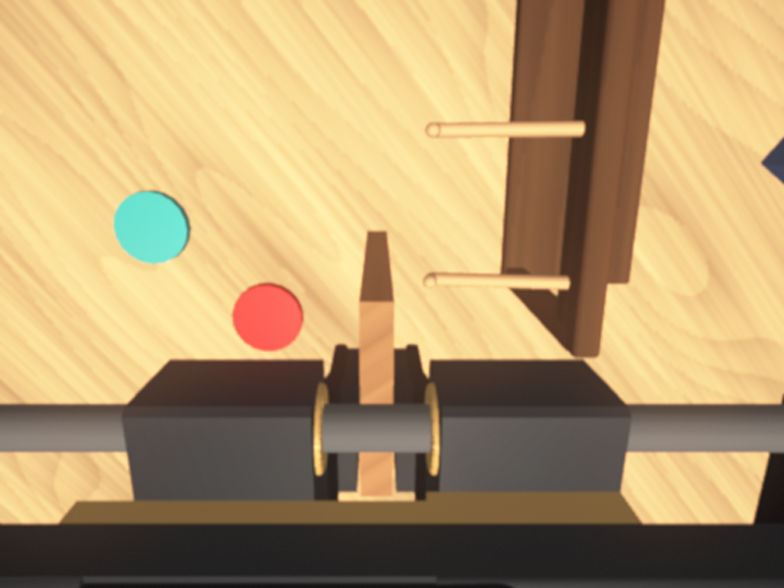

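View pics/s29.png

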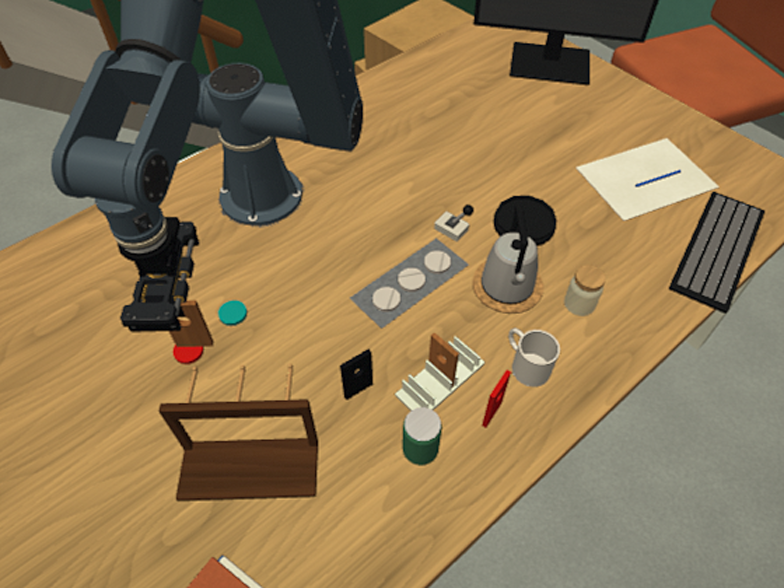

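```bash
python3 - <<'E'
from h import *
c=load('w29')
for x,y,z in [(430,130,150),(583,128.5,156),(428,280,150),(568,283,156)]: print(p2w(c,x/1.4,y/1.4,z))
E
python3 - <<'E'
import sys; sys.path.insert(0,'.')
from h import *
save(load('w29')['frame'][:,:,::-1],'w29c',(270,60,480,240),3.8)
E
```

```text
[ 486.44930942 -333.22434962  150.        ]
[ 549.45326025 -384.08404044  156.        ]
[ 433.88916387 -399.25893062  150.        ]
[ 495.88487469 -450.36409268  156.        ]
```

View pics/w29c.png

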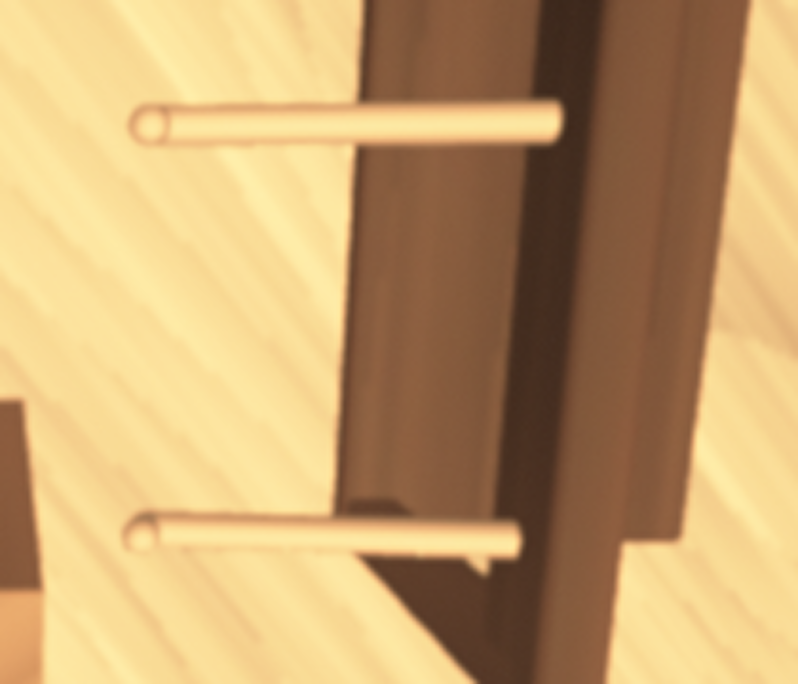

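```bash
python3 - <<'E'
from h import *
c=load('w29')
P={}
for n,x,y,z in [('t2',309.5,92.9,154),('b2',417.4,92.1,157),('t1',307.6,200.3,154),('b1',406.8,202.1,157)]: P[n]=p2w(c,x,y,z); print(n,P[n])
for a,b in [('t2','b2'),('t1','b1')]:
  d=P[b]-P[a]; print(np.degrees(np.arctan2(d[1],d[0])),np.hypot(*d[:2]))
d=P['t2']-P['t1'];print(np.degrees(np.arctan2(d[1],d[0])),np.hypot(*d[:2]))
d=P['b2']-P['b1'];print(np.degrees(np.arctan2(d[1],d[0])),np.hypot(*d[:2]))
th=np.radians(-39.3);X=np.array([np.cos(th),np.sin(th)]);Y=np.array([-X[1],X[0]])
for n in P: print(n,P[n][:2]@X,P[n][:2]@Y)
print(np.array([411.7,-378.8])@X,np.array([411.7,-378.8])@Y)
print([np.array(p)@Y for p in [(462,-420.7),(515.8,-354.9),(569.6,-289.1)]])
for uv in [(376.5,301),(376,400)]: print('board', np.round(p2w(c,uv[0]/1.4,uv[1]/1.4,306.6),1))
E
```

```text
t2 [ 487.43349416 -334.20214233  154.        ]
b2 [ 549.57875116 -384.51170463  157.        ]
t1 [ 435.26123957 -399.37013715  154.        ]
b1 [ 496.45525377 -450.44252641  157.        ]
-38.99182788066633 79.95676973977976
-39.848300865301454 79.70631291581552
51.31990149687211 83.47940882447725
51.14000804182216 84.66982481633998
t2 588.8728818885324 50.11199597049794
b2 668.82849507509 50.54205082949893
t1 589.7760548853978 -33.36252694650913
b1 669.4787181445764 -34.12527725158329
558.5146888957187 -32.36776618363817
[np.float64(-32.932613078013006), np.float64(52.06196366935327), np.float64(137.0565404167196)]
board [ 432.2 -353.4  306.6]
board [ 412.6 -377.1  306.6]
```

```bash
python3 -m creep '[{"xyz":[0,0,-0.03],"twist":[0,0,0.2],"gripper":1},{"xyz":[0,0,-0.06],"twist":[0,0,0.3],"gripper":1},{"xyz":[0,0,-0.09],"twist":[0,0,0.3],"gripper":1},{"xyz":[-0.0005,-0.0006,-0.109],"twist":[0,0,0.3],"gripper":1},{"xyz":[-0.0005,-0.0006,-0.1138],"twist":[0,0,0.3],"gripper":1},{"xyz":[-0.0005,-0.0006,-0.1138],"twist":[0,0,0.3],"gripper":1},{"xyz":[-0.0005,-0.0006,-0.1138],"twist":[0,0,0.3],"gripper":1}]'
python3 - <<'E'
from h import *
c=snap('scene','s30',(90,200,240,310),5);w=snap('wrist','w30',scale=1.4)
th=np.radians(-39.0);X=np.array([np.cos(th),np.sin(th)]);Y=np.array([-X[1],X[0]])
p=np.array(arm.get_state()['eef_pos']); print(p,p[:2]@X,p[:2]@Y)
h=np.array([*p[:2],p[2]-93.3]); 
for q in (h,[435.3,-399.4,154],h+[0,0,12],h-[0,0,12]): print((w2p(c,q)-[90,200])*5)
E
```

```text
t: 35.47
eef_pos: [412.0, -379.8, 241.0]
eef_rot: [0.001, 0.902, 0.431, 0.0]
wrist_force: [0.2, 0.2, -1.2]
gripper_width: 0.111
[ 411.98244667 -380.43172057  241.91753701] 559.58393377752 -36.382020810961734
[256.53676561 260.579648  ]
[244.34861991 306.72633891]
[250.67643459 248.2137023 ]
[262.29939528 272.73943305]
```

View pics/s30.png

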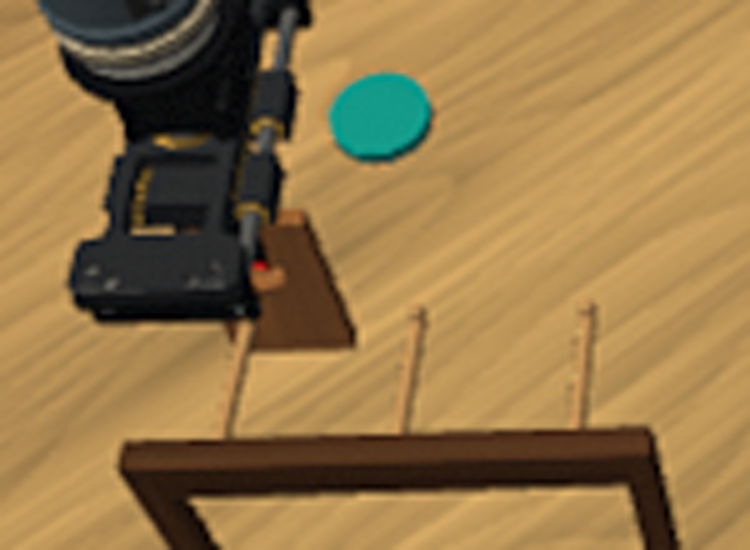

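View pics/w30.png

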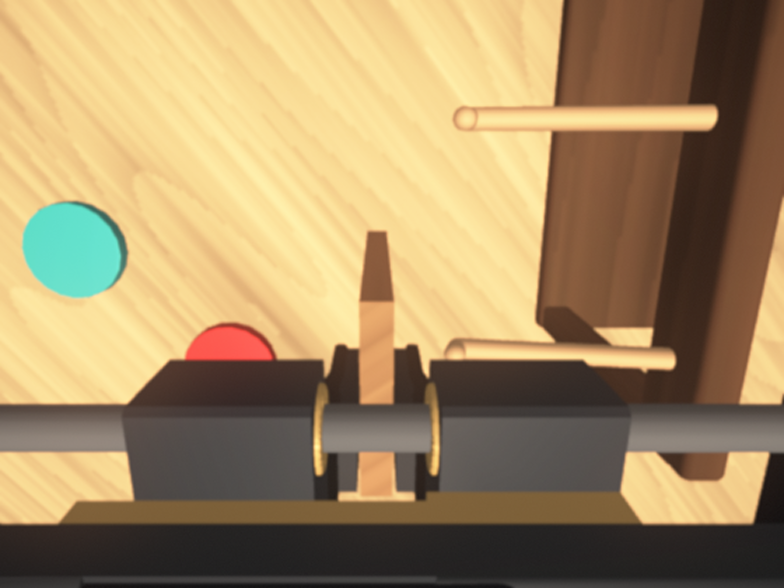

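```bash
python3 - <<'E'
from h import *
c=load('s30')
th=np.radians(-39.0);X=np.array([np.cos(th),np.sin(th),0]);Y=np.array([-X[1],X[0],0]);Z=np.array([0,0,1])
p=np.array([412,-380,241.3]); 
f=c['frame'][:,:,::-1].copy()
f=cv2.resize(f[200:310,90:240],None,fx=5,fy=5,interpolation=cv2.INTER_CUBIC)
def pt(q): return tuple(int(round(v)) for v in ((w2p(c,q)-[90,200]+.5)*5-.5))
o=p-[0,0,93.3]+5*X
cv2.polylines(f,[np.array([pt(o+12*np.cos(a)*Y+12*np.sin(a)*Z) for a in np.linspace(0,6.28,40)])],False,(255,255,0),1)
cv2.polylines(f,[np.array([pt(o+a*Y+b*Z) for a,b in [(-32,-79),(32,-79),(32,46),(-32,46),(-32,-79)]])],False,(0,255,0),1)
for k in (-1,0,1):
  m=np.array([515.8,-354.9,150])+k*85*Y
  cv2.polylines(f,[np.array([pt(m-31*X+4*Z),pt(m-31*X-6*Z),pt(m+42*X+5*Z)])],False,(255,0,255),1)
cv2.imwrite('pics/s30o.png',f)
E
```

```text
(no output)
```

View pics/s30o.png

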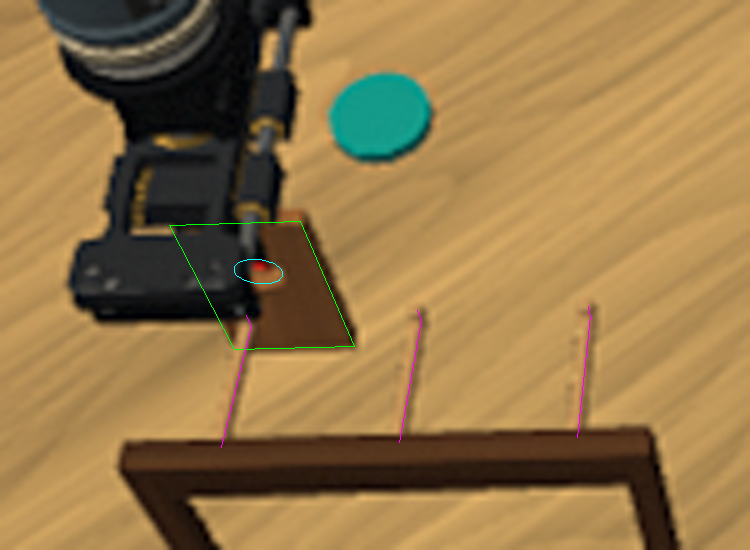

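```bash
python3 -m creep '[{"xyz":[0.005,-0.004,0],"twist":[0,0,0],"gripper":1},{"xyz":[0.01,-0.0081,0],"twist":[0,0,0],"gripper":1},{"xyz":[0.015,-0.0122,0],"twist":[0,0,0],"gripper":1},{"xyz":[0.02,-0.0163,0],"twist":[0,0,0],"gripper":1},{"xyz":[0.024,-0.0195,0],"twist":[0,0,0],"gripper":1},{"xyz":[0.024,-0.0195,0],"twist":[0,0,0],"gripper":1},{"xyz":[0.024,-0.0195,0],"twist":[0,0,0],"gripper":1}]'
python3 - <<'E'
from h import *
c=snap('scene','s31',(90,200,240,310),5);w=snap('wrist','w31',scale=1.4)
E
```

```text
t: 36.15
eef_pos: [435.1, -399.5, 240.0]
eef_rot: [-0.0, 0.903, 0.431, -0.0]
wrist_force: [0.6, 0.3, 0.1]
gripper_width: 0.111
```

View pics/s31.png

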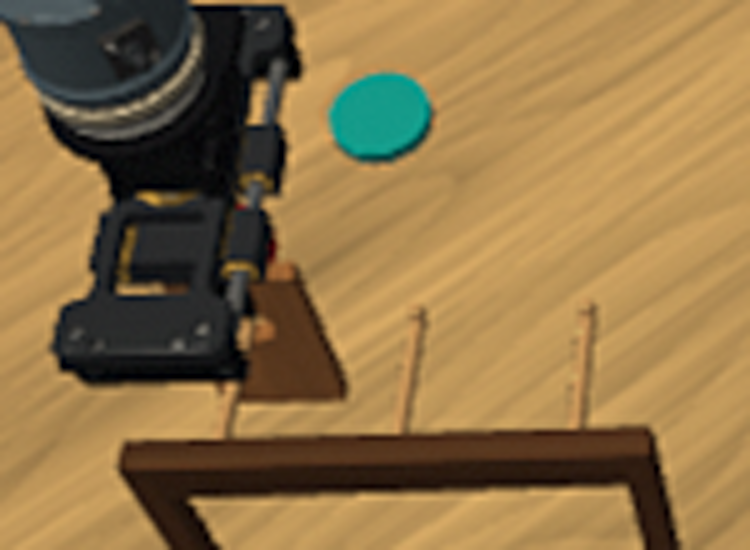

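View pics/w31.png

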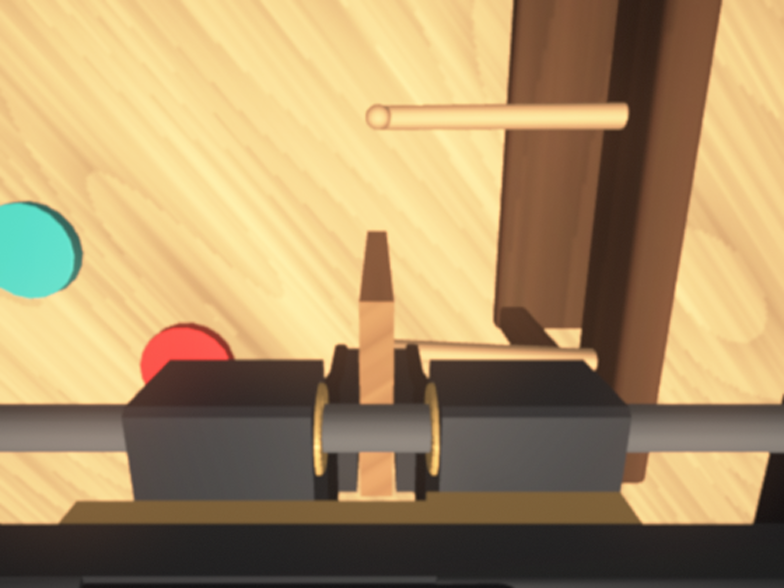

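```bash
python3 -m creep '[{"xyz":[0.005,-0.004,0],"twist":[0,0,0],"gripper":1},{"xyz":[0.01,-0.0081,0],"twist":[0,0,0],"gripper":1},{"xyz":[0.014,-0.0114,0],"twist":[0,0,0],"gripper":1},{"xyz":[0.018,-0.0147,0],"twist":[0,0,0],"gripper":1},{"xyz":[0.018,-0.0147,0],"twist":[0,0,0],"gripper":1},{"xyz":[0.018,-0.0147,0],"twist":[0,0,0],"gripper":1}]'
python3 -m creep '[{"xyz":[0,0,-0.002],"twist":[0,0,0],"gripper":1},{"xyz":[0,0,-0.004],"twist":[0,0,0],"gripper":1},{"xyz":[0,0,-0.005],"twist":[0,0,0],"gripper":1},{"xyz":[0,0,-0.005],"twist":[0,0,0],"gripper":1}]'
python3 -m creep '[{"xyz":[0,0,-0.001],"twist":[0,0,0],"gripper":1},{"xyz":[0,0,-0.002],"twist":[0,0,0],"gripper":1},{"xyz":[0,0,-0.002],"twist":[0,0,0],"gripper":1}]'
```

```text
t: 36.75
eef_pos: [453.2, -414.3, 240.1]
eef_rot: [-0.0, 0.903, 0.431, -0.0]
wrist_force: [0.5, -0.3, 0.4]
gripper_width: 0.113
t: 37.08
eef_pos: [452.6, -413.7, 234.8]
eef_rot: [-0.001, 0.903, 0.431, -0.0]
wrist_force: [0.2, -0.5, 0.3]
gripper_width: 0.114
t: 37.33
eef_pos: [452.9, -414.0, 233.2]
eef_rot: [-0.0, 0.903, 0.431, 0.0]
wrist_force: [0.4, -0.6, 0.3]
gripper_width: 0.111
```

```bash
python3 -m creep '[{"xyz":[0,0,-0.001],"twist":[0,0,0],"gripper":1},{"xyz":[0,0,-0.001],"twist":[0,0,0],"gripper":1},{"xyz":[0,0,-0.001],"twist":[0,0,0],"gripper":1}]'; python3 -m creep '[{"xyz":[0,0,-0.001],"twist":[0,0,0],"gripper":1},{"xyz":[0,0,-0.001],"twist":[0,0,0],"gripper":1},{"xyz":[0,0,-0.001],"twist":[0,0,0],"gripper":1}]'
python3 - <<'E'
from h import *
c=snap('scene','s32',(90,200,240,310),5)
E
```

```text
t: 37.58
eef_pos: [453.0, -414.1, 232.8]
eef_rot: [0.0, 0.903, 0.431, 0.0]
wrist_force: [-1.5, 0.4, 3.1]
gripper_width: 0.112
t: 37.83
eef_pos: [453.0, -414.1, 232.6]
eef_rot: [0.0, 0.903, 0.431, 0.0]
wrist_force: [-1.2, 2.4, 7.8]
gripper_width: 0.112
```

View pics/s32.png

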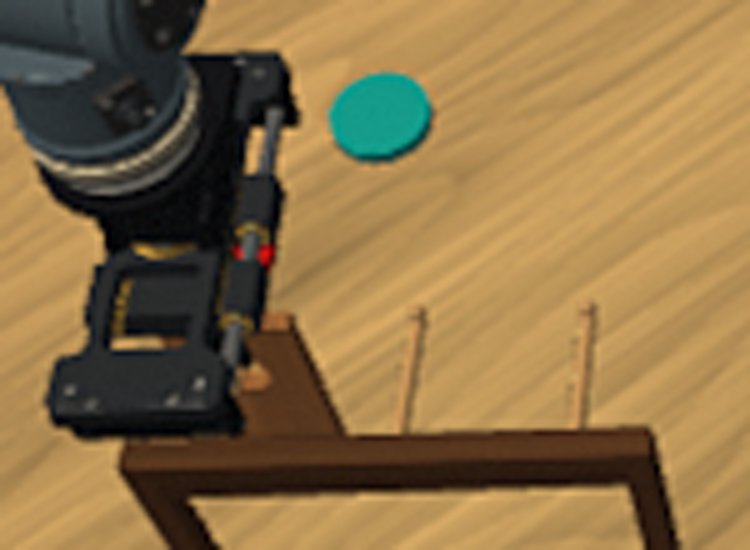

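```bash
python3 -m creep '[{"xyz":[0,0,0.0015],"twist":[0,0,0],"gripper":1},{"xyz":[0,0,0.0015],"twist":[0,0,0],"gripper":0.4},{"xyz":[0,0,0.0015],"twist":[0,0,0],"gripper":0.4},{"xyz":[0,0,0.0015],"twist":[0,0,0],"gripper":0.4},{"xyz":[0,0,0.0015],"twist":[0,0,0],"gripper":0.4},{"xyz":[0,0,0.0015],"twist":[0,0,0],"gripper":0.4},{"xyz":[0,0,0.0015],"twist":[0,0,0],"gripper":0.4},{"xyz":[0,0,0.0015],"twist":[0,0,0],"gripper":0.4}]'
python3 - <<'E'
from h import *
w=snap('wrist','w33',scale=1.4)
E
```

```text
t: 38.55
eef_pos: [452.9, -414.1, 232.6]
eef_rot: [-0.0, 0.903, 0.431, -0.0]
wrist_force: [-0.5, 0.7, 0.2]
gripper_width: 0.301
```

View pics/w33.png

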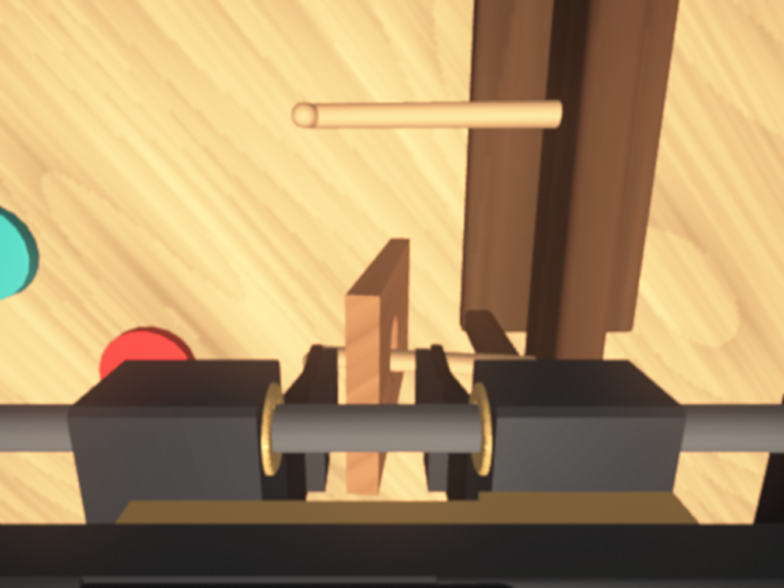

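```bash
python3 -m creep '[{"xyz":[0,0,0],"twist":[0,0,0],"gripper":0.1},{"xyz":[0,0,0],"twist":[0,0,0],"gripper":0.1},{"xyz":[0,0,0],"twist":[0,0,0],"gripper":0.1},{"xyz":[0,0,0],"twist":[0,0,0],"gripper":0.1},{"xyz":[0,0,0.005],"twist":[0,0,0],"gripper":0.1},{"xyz":[0,0,0.01],"twist":[0,0,0],"gripper":0.1},{"xyz":[0,0,0.02],"twist":[0,0,0],"gripper":0.1},{"xyz":[0,0,0.035],"twist":[0,0,0],"gripper":0.1},{"xyz":[0,0,0.055],"twist":[0,0,0],"gripper":0.1},{"xyz":[0,0,0.08],"twist":[0,0,0],"gripper":0.1},{"xyz":[0,0,0.11],"twist":[0,0,0],"gripper":0.1},{"xyz":[0,0,0.12],"twist":[0,0,0],"gripper":0.1}]'
python3 - <<'E'
from h import *
w=snap('wrist','w34',scale=1.4); snap('top','t34',scale=1)
E
```

```text
t: 39.6
eef_pos: [454.1, -415.4, 358.5]
eef_rot: [0.005, 0.903, 0.431, 0.001]
wrist_force: [0.2, -0.5, 1.5]
gripper_width: 0.452
```

View pics/w34.png

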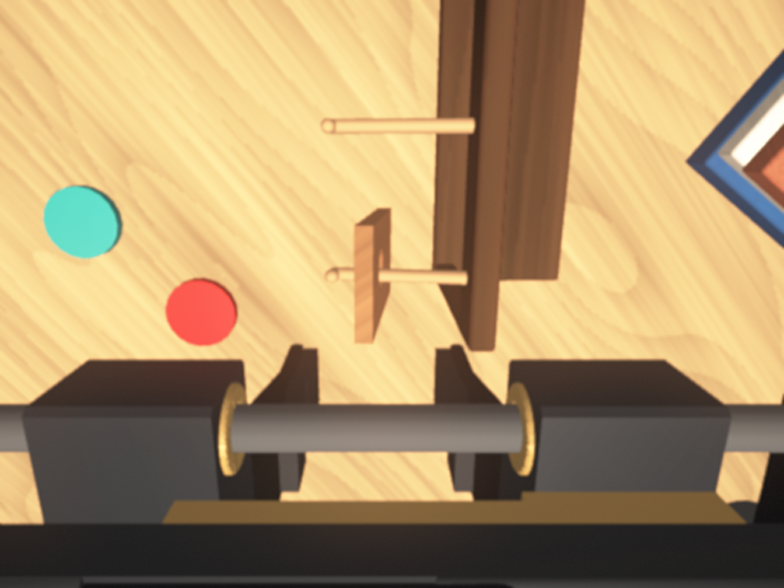

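```bash
python3 -m creep '[{"xyz":[0.01,0.017,0],"twist":[0,0,-3],"gripper":0},{"xyz":[0.028,0.048,0],"twist":[0,0,-8],"gripper":0},{"xyz":[0.046,0.079,0],"twist":[0,0,-13],"gripper":0},{"xyz":[0.064,0.109,0],"twist":[0,0,-18],"gripper":0},{"xyz":[0.082,0.14,0],"twist":[0,0,-23],"gripper":0},{"xyz":[0.1,0.171,0],"twist":[0,0,-28],"gripper":0},{"xyz":[0.118,0.202,0],"twist":[0,0,-33],"gripper":0},{"xyz":[0.136,0.233,0],"twist":[0,0,-38],"gripper":0},{"xyz":[0.154,0.263,0],"twist":[0,0,-43],"gripper":0},{"xyz":[0.172,0.294,0],"twist":[0,0,-48.2],"gripper":0},{"xyz":[0.19,0.325,0],"twist":[0,0,-48.2],"gripper":0},{"xyz":[0.208,0.356,-0.01],"twist":[0,0,-48.2],"gripper":0},{"xyz":[0.223,0.381,-0.04],"twist":[0,0,-48.2],"gripper":0},{"xyz":[0.2303,0.3937,-0.07],"twist":[0,0,-48.2],"gripper":0},{"xyz":[0.2303,0.3937,-0.1],"twist":[0,0,-48.2],"gripper":0},{"xyz":[0.2303,0.3937,-0.125],"twist":[0,0,-48.2],"gripper":0},{"xyz":[0.2303,0.3937,-0.13],"twist":[0,0,-48.2],"gripper":0},{"xyz":[0.2303,0.3937,-0.13],"twist":[0,0,-48.2],"gripper":0},{"xyz":[0.2303,0.3937,-0.13],"twist":[0,0,-48.2],"gripper":0}]'
python3 - <<'E'
from h import *
w=snap('wrist','w35',scale=1.4)
E
```

```text
t: 41.28
eef_pos: [683.3, -20.7, 222.6]
eef_rot: [-0.0, 1.0, 0.024, -0.0]
wrist_force: [-0.2, -0.4, 0.7]
gripper_width: 0.498
```

View pics/w35.png

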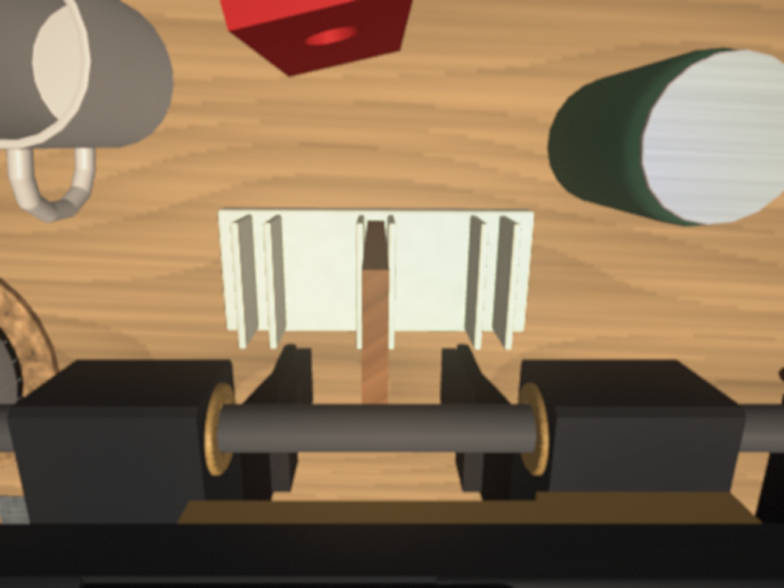

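```bash
python3 -m creep '[{"xyz":[0,0,-0.02],"twist":[0,0,0],"gripper":0},{"xyz":[0,0,-0.034],"twist":[0,0,0],"gripper":0},{"xyz":[0,0,-0.0385],"twist":[0,0,0],"gripper":0},{"xyz":[0,0,-0.0385],"twist":[0,0,0],"gripper":0},{"xyz":[0,0,-0.0385],"twist":[0,0,0],"gripper":1},{"xyz":[0,0,-0.0385],"twist":[0,0,0],"gripper":1},{"xyz":[0,0,-0.0385],"twist":[0,0,0],"gripper":1},{"xyz":[0,0,-0.0385],"twist":[0,0,0],"gripper":1},{"xyz":[0,0,-0.0385],"twist":[0,0,0],"gripper":1},{"xyz":[0,0,-0.0385],"twist":[0,0,0],"gripper":1},{"xyz":[0,0,-0.0385],"twist":[0,0,0],"gripper":1},{"xyz":[0,0,-0.0385],"twist":[0,0,0],"gripper":1},{"xyz":[0,0,-0.0385],"twist":[0,0,0],"gripper":1},{"xyz":[0,0,-0.0385],"twist":[0,0,0],"gripper":1}]'
```

```text
t: 42.5
eef_pos: [683.4, -20.3, 184.5]
eef_rot: [0.0, 1.0, 0.024, 0.0]
wrist_force: [-1.5, 0.0, 2.2]
gripper_width: 0.11
```

```bash
python3 -m creep '[{"xyz":[0,0,0.01],"twist":[0,0,0],"gripper":1},{"xyz":[0,0,0.03],"twist":[0,0,0],"gripper":1},{"xyz":[0,0,0.055],"twist":[0,0,0],"gripper":1},{"xyz":[0,0,0.08],"twist":[0,0,0],"gripper":1},{"xyz":[0,0,0.11],"twist":[0,0,0],"gripper":1},{"xyz":[-0.005,-0.007,0.14],"twist":[0,0,0],"gripper":1},{"xyz":[-0.015,-0.021,0.16],"twist":[0,0,4],"gripper":1},{"xyz":[-0.03,-0.042,0.17],"twist":[0,0,9],"gripper":1},{"xyz":[-0.045,-0.063,0.17],"twist":[0,0,14],"gripper":1},{"xyz":[-0.06,-0.083,0.17],"twist":[0,0,19],"gripper":1},{"xyz":[-0.075,-0.104,0.17],"twist":[0,0,24],"gripper":1},{"xyz":[-0.09,-0.125,0.17],"twist":[0,0,29],"gripper":1},{"xyz":[-0.105,-0.146,0.17],"twist":[0,0,34],"gripper":1},{"xyz":[-0.12,-0.167,0.17],"twist":[0,0,39],"gripper":1},{"xyz":[-0.135,-0.188,0.17],"twist":[0,0,44],"gripper":1},{"xyz":[-0.149,-0.207,0.17],"twist":[0,0,48.2],"gripper":1},{"xyz":[-0.16,-0.222,0.17],"twist":[0,0,48.2],"gripper":1},{"xyz":[-0.1644,-0.2282,0.17],"twist":[0,0,48.2],"gripper":1},{"xyz":[-0.1644,-0.2282,0.17],"twist":[0,0,48.2],"gripper":1},{"xyz":[-0.1644,-0.2282,0.17],"twist":[0,0,48.2],"gripper":1}]'
python3 - <<'E'
from h import *
c=snap('wrist','w36',scale=1.4);c=snap('scene','s36',scale=1.4)
E
```

```text
t: 44.17
eef_pos: [519.0, -248.3, 354.4]
eef_rot: [-0.0, 0.903, 0.43, 0.0]
wrist_force: [-1.0, 0.5, -1.1]
gripper_width: 0.115
```

View pics/w36.png

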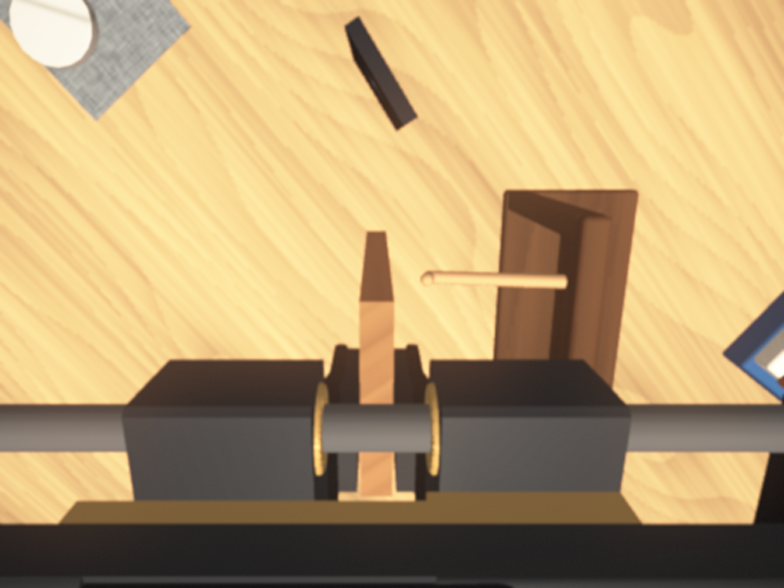

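View pics/s36.png

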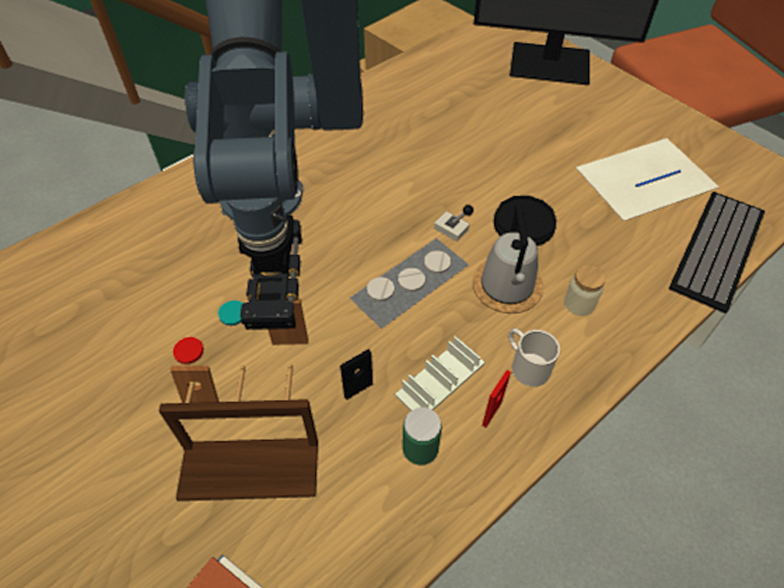

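```bash
python3 -m creep '[{"xyz":[0,0,-0.03],"twist":[0,0,0],"gripper":1},{"xyz":[0,0,-0.06],"twist":[0,0,0],"gripper":1},{"xyz":[0,-0.001,-0.09],"twist":[0,0,0],"gripper":1},{"xyz":[0,-0.001,-0.109],"twist":[0,0,0],"gripper":1},{"xyz":[0,-0.001,-0.114],"twist":[0,0,0],"gripper":1},{"xyz":[0,-0.001,-0.114],"twist":[0,0,0],"gripper":1},{"xyz":[0,-0.001,-0.114],"twist":[0,0,0],"gripper":1}]'
python3 - <<'E'
from h import *
c=snap('wrist','w37',scale=1.4);c=snap('scene','s37',(130,190,280,300),5)
E
```

```text
t: 44.85
eef_pos: [519.8, -249.3, 240.9]
eef_rot: [0.001, 0.902, 0.431, 0.0]
wrist_force: [-0.1, -0.4, -1.0]
gripper_width: 0.115
```

View pics/w37.png

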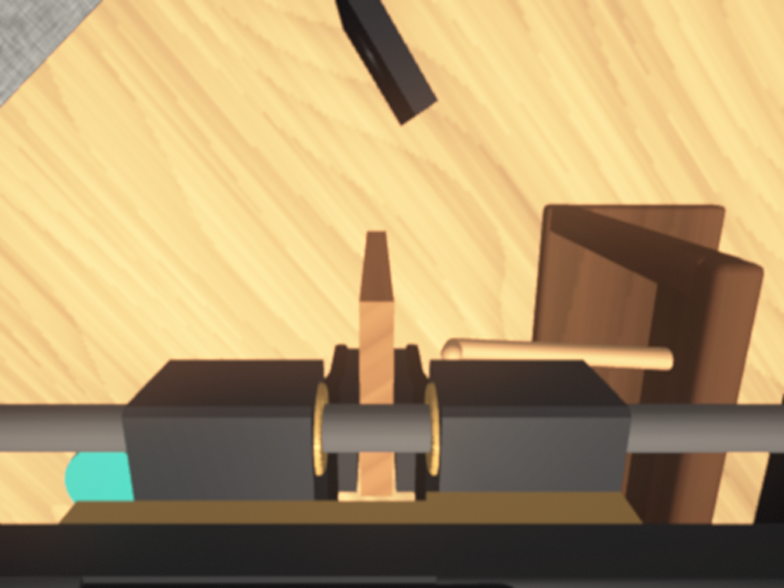

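View pics/s37.png

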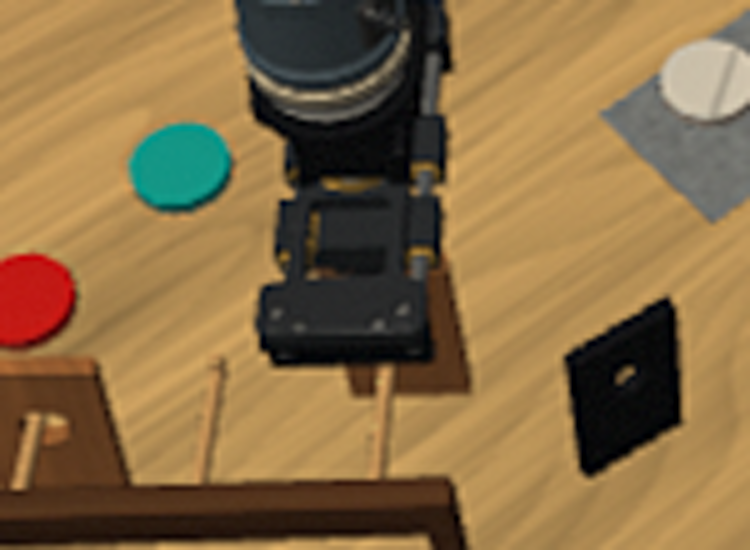

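```bash
python3 -m creep '[{"xyz":[0.005,-0.004,0],"twist":[0,0,0],"gripper":1},{"xyz":[0.01,-0.0081,0],"twist":[0,0,0],"gripper":1},{"xyz":[0.015,-0.0122,0],"twist":[0,0,0],"gripper":1},{"xyz":[0.02,-0.0163,0],"twist":[0,0,0],"gripper":1},{"xyz":[0.024,-0.0195,0],"twist":[0,0,0],"gripper":1},{"xyz":[0.024,-0.0195,0],"twist":[0,0,0],"gripper":1}]'; python3 -m creep '[{"xyz":[0.005,-0.004,0],"twist":[0,0,0],"gripper":1},{"xyz":[0.01,-0.0081,0],"twist":[0,0,0],"gripper":1},{"xyz":[0.014,-0.0114,0],"twist":[0,0,0],"gripper":1},{"xyz":[0.018,-0.0147,0],"twist":[0,0,0],"gripper":1},{"xyz":[0.018,-0.0147,0],"twist":[0,0,0],"gripper":1},{"xyz":[0.018,-0.0147,-0.002],"twist":[0,0,0],"gripper":1},{"xyz":[0.018,-0.0147,-0.004],"twist":[0,0,0],"gripper":1},{"xyz":[0.018,-0.0147,-0.006],"twist":[0,0,0],"gripper":1},{"xyz":[0.018,-0.0147,-0.006],"twist":[0,0,0],"gripper":1},{"xyz":[0.018,-0.0147,-0.006],"twist":[0,0,0],"gripper":1}]'
```

```text
t: 45.45
eef_pos: [544.0, -270.3, 240.4]
eef_rot: [0.001, 0.903, 0.43, 0.0]
wrist_force: [1.1, 0.2, -0.3]
gripper_width: 0.113
t: 46.28
eef_pos: [560.6, -283.5, 234.0]
eef_rot: [-0.0, 0.903, 0.431, -0.0]
wrist_force: [-0.4, -0.4, -0.4]
gripper_width: 0.11
```

```bash
python3 -m creep '[{"xyz":[0,0,-0.001],"twist":[0,0,0],"gripper":1},{"xyz":[0,0,-0.0015],"twist":[0,0,0],"gripper":1},{"xyz":[0,0,-0.0015],"twist":[0,0,0],"gripper":1}]'; python3 -m creep '[{"xyz":[0,0,-0.001],"twist":[0,0,0],"gripper":1},{"xyz":[0,0,-0.001],"twist":[0,0,0],"gripper":1},{"xyz":[0,0,-0.001],"twist":[0,0,0],"gripper":1}]'
python3 - <<'E'
from h import *
c=snap('scene','s38',(130,190,280,300),5)
E
```

```text
t: 46.53
eef_pos: [560.8, -283.7, 233.3]
eef_rot: [0.0, 0.903, 0.431, 0.0]
wrist_force: [-0.5, 1.5, 1.9]
gripper_width: 0.111
t: 46.78
eef_pos: [560.9, -283.7, 233.1]
eef_rot: [0.0, 0.903, 0.431, 0.0]
wrist_force: [-2.9, 2.1, 7.5]
gripper_width: 0.109
```

View pics/s38.png

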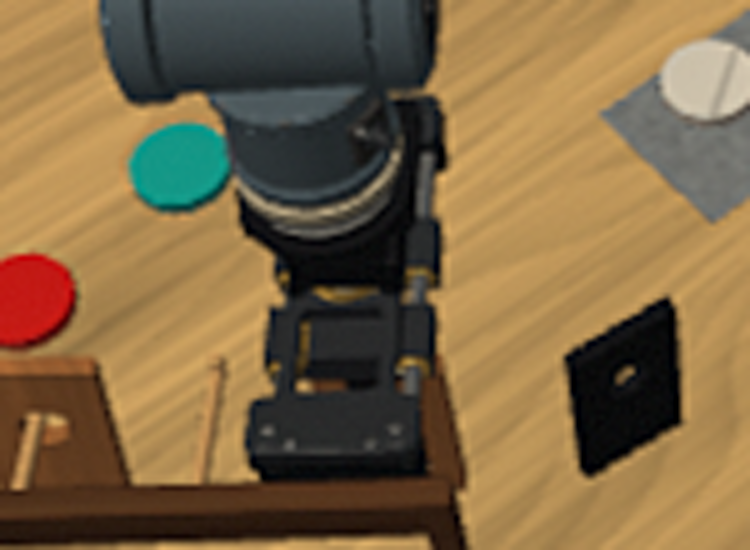

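Contact at the same height as before: it rests on the peg. Release and go up.

```bash
python3 -m creep '[{"xyz":[0,0,0.001],"twist":[0,0,0],"gripper":1},{"xyz":[0,0,0.001],"twist":[0,0,0],"gripper":0.4},{"xyz":[0,0,0.001],"twist":[0,0,0],"gripper":0.4},{"xyz":[0,0,0.001],"twist":[0,0,0],"gripper":0.4},{"xyz":[0,0,0.001],"twist":[0,0,0],"gripper":0.4},{"xyz":[0,0,0.001],"twist":[0,0,0],"gripper":0.4},{"xyz":[0,0,0.001],"twist":[0,0,0],"gripper":0.1},{"xyz":[0,0,0.001],"twist":[0,0,0],"gripper":0.1},{"xyz":[0,0,0.001],"twist":[0,0,0],"gripper":0.1},{"xyz":[0,0,0.001],"twist":[0,0,0],"gripper":0.1},{"xyz":[0,0,0.001],"twist":[0,0,0],"gripper":0.1},{"xyz":[0,0,0.006],"twist":[0,0,0],"gripper":0.1},{"xyz":[0,0,0.012],"twist":[0,0,0],"gripper":0.1},{"xyz":[0,0,0.024],"twist":[0,0,0],"gripper":0.1},{"xyz":[0,0,0.04],"twist":[0,0,0],"gripper":0.1},{"xyz":[0,0,0.06],"twist":[0,0,0],"gripper":0.1},{"xyz":[0,0,0.09],"twist":[0,0,0],"gripper":0.1},{"xyz":[0,0,0.12],"twist":[0,0,0],"gripper":0.1},{"xyz":[0,0,0.12],"twist":[0,0,0],"gripper":0.1}]'
python3 - <<'E'
from h import *
w=snap('wrist','w39',scale=1.4); c=snap('top','t39',(180,190,320,290),5.5); s=snap('scene','s39',(250,160,350,240),7)
print(coasters(c))
E
```

```text
t: 48.42
eef_pos: [563.4, -285.4, 360.3]
eef_rot: [0.007, 0.903, 0.431, 0.004]
wrist_force: [0.5, 0.1, 1.3]
gripper_width: 0.446
[([456.9, 186.2], 331, (np.int32(21), np.int32(21)), [222.9, 237.3]), ([401.7, 285.9], 265, (np.int32(18), np.int32(23)), [191.1, 253.9])]
```

View pics/w39.png

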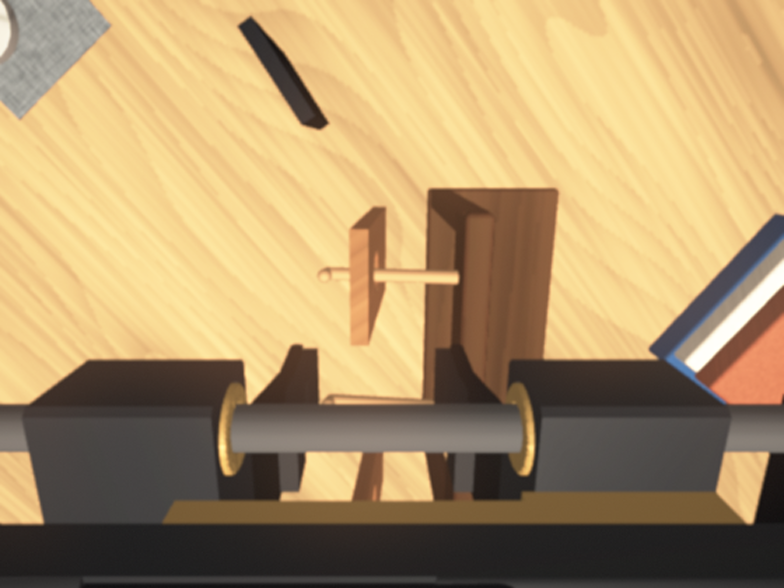

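View pics/t39.png

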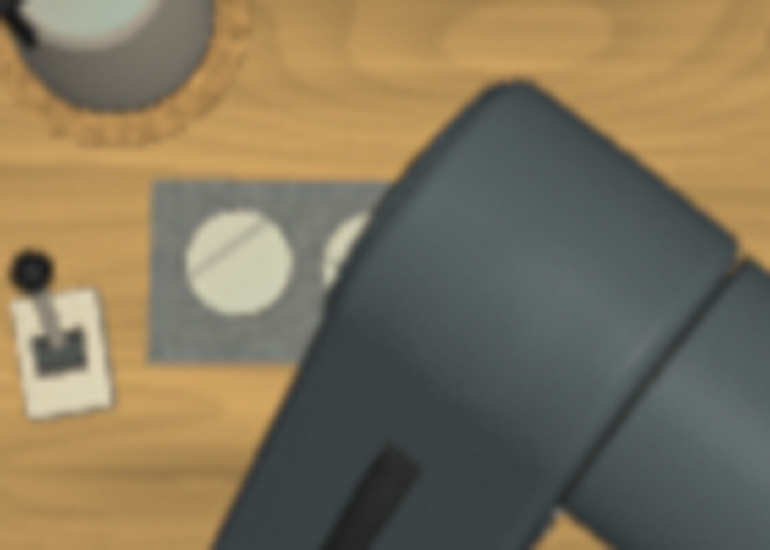

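View pics/s39.png

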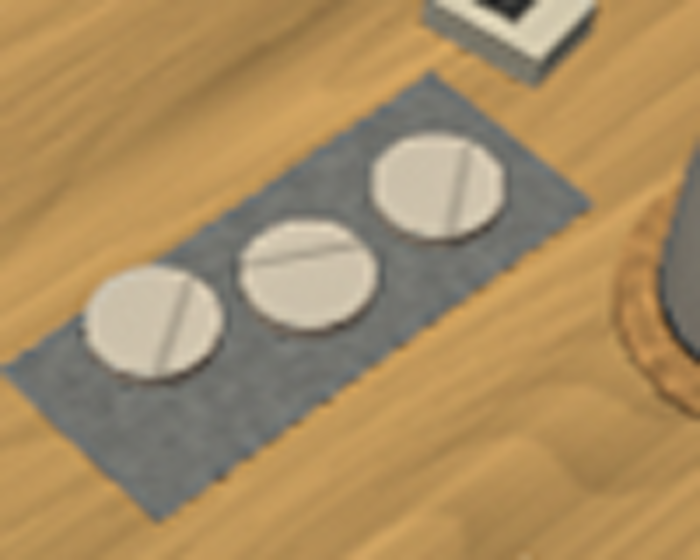

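```bash
python3 - <<'E'
from h import *
s=load('s39')
for x,y,z in [(152,321,12),(308,272,12),(438,186,12),(433,72,1),(3,369,1),(160,521,1),(592,203,1)]: print((x,y),p2w(s,250+(x+.5)/7-.5,160+(y+.5)/7-.5,z)[:2])
E
```

```text
(152, 321) [433.26262122  31.52363927]
(308, 272) [458.04451803 102.99931819]
(438, 186) [459.61634493 182.26876262]
(433, 72) [399.97934328 235.90017629]
(3, 369) [403.95361556 -30.99359755]
(160, 521) [511.79616488 -30.25683124]
(592, 203) [507.62451003 236.30265651]
```

```bash
python3 -m creep '[{"xyz":[-0.01,0.02,0],"twist":[0,0,-4],"gripper":0},{"xyz":[-0.025,0.047,0],"twist":[0,0,-9],"gripper":0},{"xyz":[-0.04,0.075,0],"twist":[0,0,-14],"gripper":0},{"xyz":[-0.055,0.103,0],"twist":[0,0,-19],"gripper":0},{"xyz":[-0.07,0.131,0],"twist":[0,0,-24],"gripper":0},{"xyz":[-0.085,0.159,-0.02],"twist":[0,0,-29],"gripper":0},{"xyz":[-0.1,0.187,-0.04],"twist":[0,0,-34],"gripper":0},{"xyz":[-0.115,0.215,-0.06],"twist":[0,0,-39],"gripper":0},{"xyz":[-0.13,0.243,-0.08],"twist":[0,0,-44],"gripper":0},{"xyz":[-0.145,0.271,-0.1],"twist":[0,0,-48],"gripper":0},{"xyz":[-0.16,0.299,-0.13],"twist":[0,0,-51],"gripper":0},{"xyz":[-0.169,0.3155,-0.16],"twist":[0,0,-51],"gripper":0},{"xyz":[-0.169,0.3155,-0.18],"twist":[0,0,-51],"gripper":0},{"xyz":[-0.169,0.3155,-0.18],"twist":[0,0,-51],"gripper":0},{"xyz":[-0.169,0.3155,-0.18],"twist":[0,0,-51],"gripper":0}]'
python3 - <<'E'
from h import *
w=snap('wrist','w40',scale=1.4)
E
```

```text
t: 49.82
eef_pos: [391.1, 32.0, 170.8]
eef_rot: [-0.0, 1.0, 0.0, -0.002]
wrist_force: [0.2, 0.1, 1.0]
gripper_width: 0.498
```

View pics/w40.png

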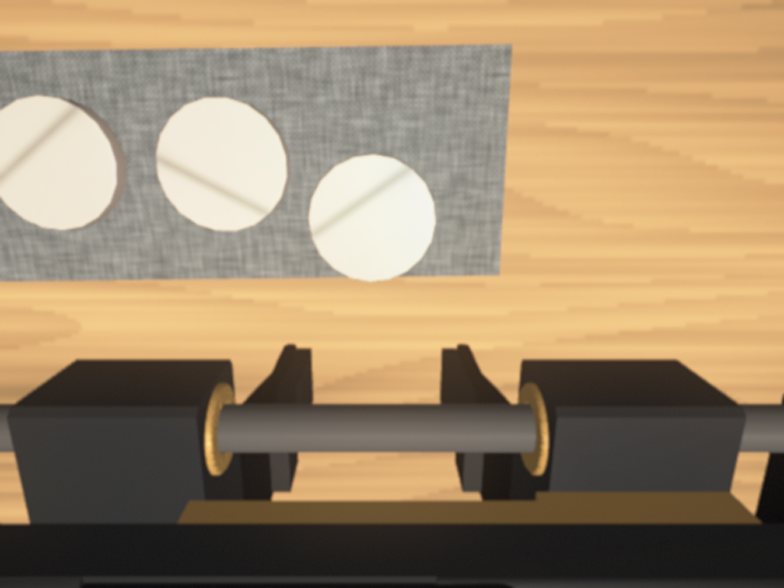

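```bash
python3 - <<'E'
from h import *
print(p2w(load('w40'),372/1.4,218/1.4,12))
E
python3 -m creep '[{"xyz":[0,0.001,-0.035],"twist":[0,0,0],"gripper":0},{"xyz":[0,0.001,-0.07],"twist":[0,0,0],"gripper":0},{"xyz":[0,0.001,-0.092],"twist":[0,0,0],"gripper":0},{"xyz":[0,0.001,-0.098],"twist":[0,0,0],"gripper":0},{"xyz":[0,0.001,-0.098],"twist":[0,0,0],"gripper":0},{"xyz":[0,0.001,-0.098],"twist":[0,0,0],"gripper":0}]'
python3 - <<'E'
from h import *
w=snap('wrist','w41',scale=1)
E
```

```text
[430.78362103  34.3894647   12.        ]
t: 50.37
eef_pos: [392.8, 32.2, 74.6]
eef_rot: [0.0, 1.0, -0.0, 0.001]
wrist_force: [-0.2, -0.2, 0.3]
gripper_width: 0.499
```

View pics/w41.png

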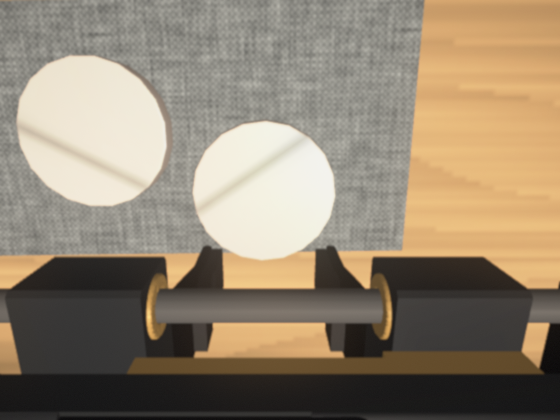

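```bash
python3 -m creep '[{"xyz":[0.003,0,0],"twist":[0,0,0],"gripper":0},{"xyz":[0.007,-0.001,0],"twist":[0,0,0],"gripper":0},{"xyz":[0.012,-0.0015,0],"twist":[0,0,0],"gripper":0},{"xyz":[0.017,-0.002,0],"twist":[0,0,0],"gripper":0},{"xyz":[0.022,-0.0025,0],"twist":[0,0,0],"gripper":0},{"xyz":[0.027,-0.003,0],"twist":[0,0,0],"gripper":0},{"xyz":[0.031,-0.003,0],"twist":[0,0,0],"gripper":0},{"xyz":[0.032,-0.003,0],"twist":[0,0,0],"gripper":0},{"xyz":[0.032,-0.003,0],"twist":[0,0,0],"gripper":0},{"xyz":[0.024,-0.003,0],"twist":[0,0,0],"gripper":0},{"xyz":[0.01,-0.003,0],"twist":[0,0,0],"gripper":0},{"xyz":[0.0,-0.003,0.02],"twist":[0,0,0],"gripper":0},{"xyz":[0,-0.003,0.06],"twist":[0,0,0],"gripper":0},{"xyz":[0,-0.003,0.1],"twist":[0,0,0],"gripper":0},{"xyz":[0,-0.003,0.14],"twist":[0,0,0],"gripper":0},{"xyz":[0,-0.003,0.18],"twist":[0,0,0],"gripper":0},{"xyz":[0,-0.003,0.22],"twist":[0,0,0],"gripper":0},{"xyz":[0,-0.003,0.26],"twist":[0,0,0],"gripper":0},{"xyz":[0,-0.003,0.26],"twist":[0,0,0],"gripper":0}]'
python3 - <<'E'
from h import *
w=snap('wrist','w42',scale=1);s=snap('scene','s42',scale=1.4)
E
```

```text
t: 52.0
eef_pos: [394.8, 29.3, 340.2]
eef_rot: [0.002, 1.0, 0.0, 0.008]
wrist_force: [0.6, 0.8, 0.3]
gripper_width: 0.502
```

View pics/w42.png

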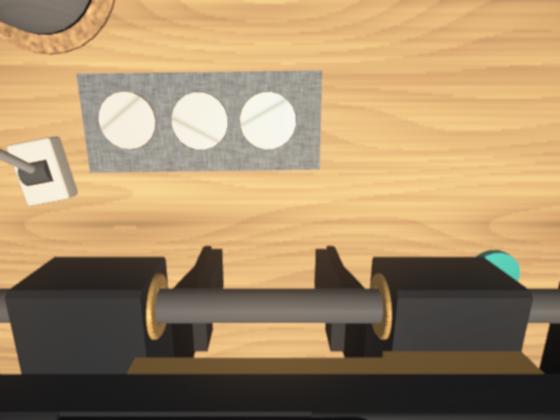

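View pics/s42.png

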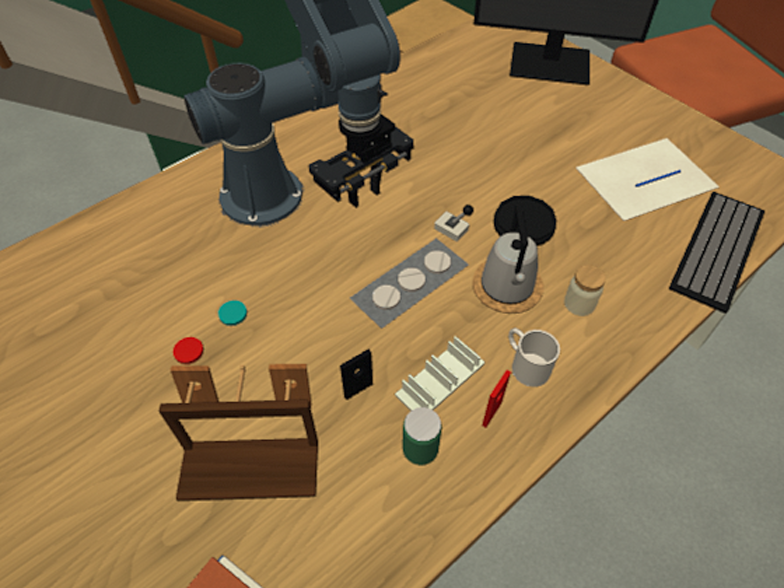

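```bash
python3 -m creep '[{"xyz":[0,0,0],"twist":[0,0,0],"gripper":0},{"xyz":[0,0,0],"twist":[0,0,0],"gripper":0},{"xyz":[0,0,0],"twist":[0,0,0],"gripper":0},{"xyz":[0,0,0],"twist":[0,0,0],"gripper":0},{"xyz":[0,0,0],"twist":[0,0,0],"gripper":0},{"xyz":[0,0,0],"twist":[0,0,0],"gripper":0}]'
python3 - <<'E'
from h import *
s=snap('scene','s43',(100,120,400,310),2.6); t=snap('top','t43',(110,110,460,300),2.2)
f=s['frame'].astype(int)
sub=f[140:162,322:345]; m=(sub.sum(2)<130); ys,xs=np.nonzero(m); print('ball px',xs.mean()+322,ys.mean()+140,m.sum())
for x in (30,34,38): print(x,w2p(s,[400.5+x*.986,284+x*.168,22+np.sqrt(6400-x*x)]))
print(coasters(t))
E
```

```text
t: 52.6
eef_pos: [391.7, 29.8, 333.1]
eef_rot: [-0.0, 1.0, 0.0, -0.001]
wrist_force: [-0.1, 0.5, -1.3]
gripper_width: 0.498
ball px 333.5609756097561 150.26829268292684 41
30 [331.59576359 147.34035743]
34 [332.55983813 148.29621622]
38 [333.51599972 149.31142154]
[([456.8, 186.4], 304, (np.int32(19), np.int32(20)), [222.8, 237.3]), ([401.2, 285.8], 257, (np.int32(18), np.int32(23)), [191.2, 254.0])]
```

View pics/s43.png

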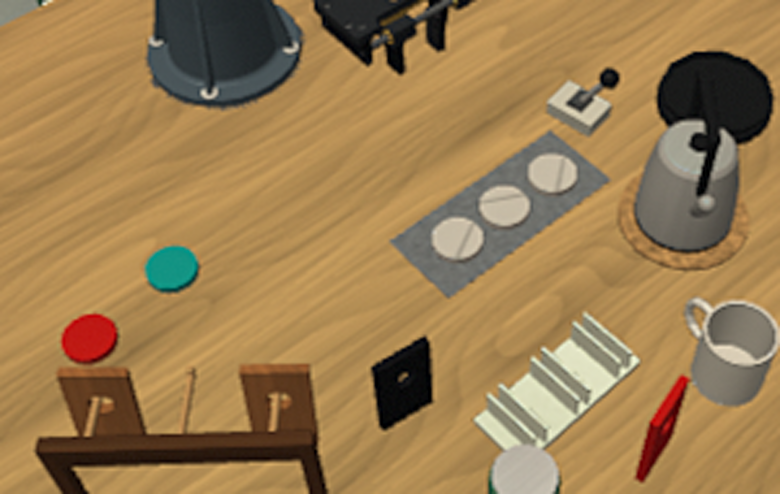

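View pics/t43.png

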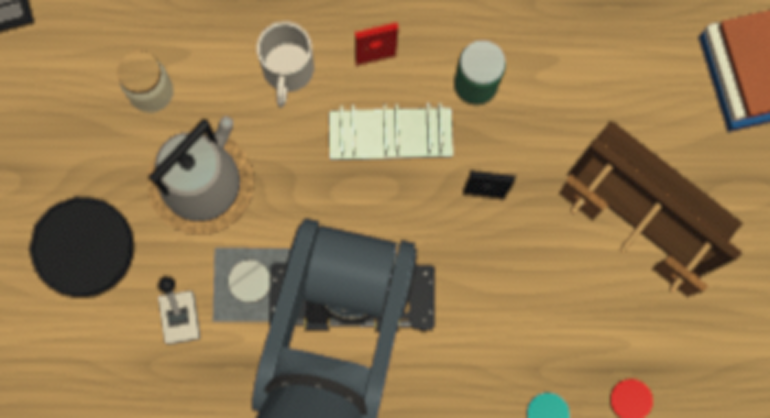

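Everything is in its place: the lever is over, the kettle is on the cork, all three coasters are inside the mat, both boards hang free, and the bystanders haven't moved.

```bash
python3 -c "
from bench import arm
print(arm.job_done())"
```

```text
the job is handed in; nothing more can be done
None
```

The job is finished and was handed in at about 52.6 s.

- **Power box:** I pushed the lever over first, until it met its end stop at about 12 N. In the last picture the ball is within a pixel of where it should be at full throw.
- **Kettle:** I lifted it by the handle and set it down at the first light contact with the cork. The last pictures show it upright and wholly on the mat.
- **Coasters:** I slid all three onto the felt without gripping or lifting them. One was then knocked over the mat's edge while the arm was busy with the boards, so I pushed it back. The wrist picture after that shows all three inside the mat. The final top view confirmed only one of them, because the arm hid the other two.
- **Boards:** Only two were there. They hang free on pegs 1 and 3, and peg 2 is empty.

The mug, tin, jar and the red, turquoise and black look-alikes were not touched and show no movement. No check failed. The cameras disagreed by a few millimetres, up to about 6 mm on the cork and more on the kettle base (about 19 mm from the scene view), so I aligned the grasps on the wrist view.

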